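# File a wood sample in the lever arch file

## Robot

A 6-joint arm with a two-finger parallel gripper is mounted at the origin on a cart in front of the work surface, level with it; the furniture and walls round the work are solid. World frame = base frame: x ahead of the robot, y to its left, z up, the work surface at z = 0. Lengths are in m, angles in rad, forces in N, time in s.
With the tool pointing down it reaches from about 0.3 to 1 m from the base axis. Payload 5.1 kg.
Tool frame: the origin (TCP) lies on the centre line of the jaws, within the pads' length; the fingertips stand 17 mm ahead of it and the grasp point (between the pads) lies 2 mm behind it; x points along the fingers, y is the direction in which the jaws open and shut, and the axes are right-handed (so a half turn about x gives the same grasp; the last joint's range is limited). The gripper opens to 95 mm and grips with 3 to 60 N. Pads are 20 mm wide; open, the fingers measure 119 mm over their backs; the gripper's body (75 mm by 180 mm) begins 59 mm behind the grasp point.
Start: joints at [-1.331, 0.124, 1.65, -0, 1.367, -0.083], TCP at [0.206, -0.616, 0.208] pointing down, gripper open.
Joint ranges: [-2.61, 2.61], [-1.02, 2.33], [0.03, 2.71], [-1.35, 4.49], [0.32, 2.68], [-2.91, 2.91]. Speed limits (rad/s): [2.57, 2.57, 3.14, 3.14, 3.14, 3.14].

## Interface

Orientations are given as a rotation vector (axis times angle).
In Python, from cell import observe, capture, calibration, sign_off gives the robot as it stands.
- The arm moves only by the shell command python3 -m pendant 'ROWS' [FORCE]. ROWS is JSON, a list that holds one entry, the list of rows, each a list of 7 numbers: the shift along the tool's x, y, z in cm, then the turn, a rotation vector about the tool's x, y, z in degrees, then the closure, from 0 (fully open) to 1 (shut). In form: [[[dx, dy, dz, rx, ry, rz, hand], ...]]. A call has 1 to 20 rows; each row shifts and turns the pose as measured when the row begins, along the tool's axes as they then stand; what a row does not reach is not made up. A row lasts 1/10 s, in which the tool goes at most 50 mm and 8.59 degrees, less where a joint would pass 70% of its speed; a pose out of reach is approached as far as the arm can. A call is refused whole if a number of a shift passes 5 or a number of a turn 8.59, either way. A call with a gripper value outside its range is refused whole. The fingers move at their own pace and stop on an object; FORCE is the grip in N (left out, the last holds). Time passes only in rows, so rows that do not move let the fingers close. It gives the time, the measured TCP pose, the force and the opening at its end, in the units of the state.
- observe(): the state, without advancing time (a new reading comes with each control period).
- capture(name): name is "scene" or "top"; returns the picture (400x640x3 uint8, red, green, blue); there is no depth.
- calibration(name): a dict with "fovy" (degrees; the focal length in pixels is half the picture's height over the tangent of half this angle, whatever the lens; pixels are square), "cx", "cy" (the principal point, pixels), "eye" and "attitude" of the camera in the world. Camera axes: x right, y up, looking along -z (the intrinsics and any distortion apply to the point x, -y, -z); pixel columns grow to the right and rows downward; lengths in m; the calibration is good to about 2 mm. A picture is of the moment at which its call begins. calibration takes no time and is no camera call.
- sign_off(): hands the job in, once; it reports no verdict.
The state is a dict: "clock": time; "joints": joint angles; "qvel": joint speeds; "joint_torque": joint torques, N m; "ee_pos": TCP position; "ee_rot": TCP orientation; "force": force on the tool from outside, world axes, zero at the start; "wrist_torque": the same for the moment, N m; "width": opening from 0.0 (shut) to 1.0 (fully open).
Only numpy, scipy, OpenCV 4.12 (cv2) and the standard library are available. Lean on these libraries where they do the work, as an engineer would, in place of code of your own. Each camera call takes 0.05 s, during which the arm holds its last target.

## Task

File the loose wood sample: lift the lever of the lever arch file until its rings spring open, thread the sample's two holes over the two posts and lower it flat onto the samples already there, then close the rings by pressing the lever down until it catches and lies fully home. The lever is thin bent sheet metal: when closing, only push it with the fingertips, never grip it, and press by feel without forcing it. Leave the tape, the mug and the cork block alone.

Things in the scene. Friction and masses are not known exactly. Their poses are not given: they have to be found in the camera images.
- file: lever arch file lying open, fixed on the bench: blue cover board 150 (x) x 320 (y) x 12 mm with a steel ring mechanism. Origin: on its underside, midway between the two posts; z up, +y towards the left post, +x away from the robot, towards the arches' hinge shaft (8 mm thick, along y at x 32, z 20 mm). The board spans x -75..75, y -205..115 mm. Open arches lean back, x over 40, z up to 75 mm
- seat (a point): centre of the top of the two smaller samples already filed (42 x 110 mm, fixed), at x -14, y 0, z 28 mm of the file; the loose sample's underside comes to lie here
- post_left (a point): top of the left post (6 mm thick, round-ended, upright, top 60 mm above the file's underside), at x 0, y +40 mm of the file
- post_right (a point): top of the right post, same kind, at x 0, y -40 mm of the file
- lever_pivot (a point): axis of the lever, at x 32, y -75, z 42 mm of the file, running along the file's x. The lever, a steel strip 16 mm wide, ends 85 mm from here in a crossbar along the file's x, 22 mm over its flat steel ends (10 mm thick), a black sleeve (13 mm thick) between. The strip is bent, differently each time: with the lever down the crossbar's centre is 26 to 58 mm above the file's underside, which is not measured
- lever (a joint): lever angle (rad): 0 = down on a hard stop, pointing along the file's -y, rings closed; 1.1 = up, leaning outward, rings open. Sprung over a dead point at about 0.06: below it a spring holds it down (about 1.5 N at the crossbar), above it drives it open by itself (up to 6 N at the crossbar, more with rubbing). Pressing with over 20 N bends it
- sample_center (a point): centre (half thickness) of the loose sample: brown wooden board 50 (x) x 120 (y) x 8 mm with two 9 mm holes 80 mm apart, lying flat on the bench, its +x edge with the holes away from the robot; axes are the board's own
- hole_left (a point): middle of the sample's left hole, x +15, y +40 mm from the sample's centre; it goes on the left post
- hole_right (a point): middle of the sample's right hole, x +15, y -40 mm from the sample's centre; it goes on the right post
- tape: roll of masking tape, 105 mm across, 19 mm high, lying flat; origin at its underside; to be left alone
- mug: white spotted mug, 78 mm wide, 93 mm high; origin at its underside; to be left alone
- cork: cork sanding block 108 x 121 x 32 mm; origin at its underside; to be left alone
Things that resemble listed ones, but are neither listed nor needed, are in the scene too. Leave any pink look-alike of the part that bears sample_center alone.

How it is judged:
On the way, in this order (a step that is already met when the one before it is completed fails the run):
1. the lever is up and the rings are open (value of joint lever above 0.9 rad), for 0.2 s.
2. the sample lies flat in the file with a post through each hole, the rings still open (horizontal distance between hole_left and post_left below 0.004 m and horizontal distance between hole_right and post_right below 0.004 m and z of sample_center in the frame of file between 0.028 and 0.0355 m and angle between the z axis of sample_center and the z axis of file, either way round below 0.06 rad and value of joint lever above 0.9 rad), for 0.2 s.
At the end, for the whole second after the job is handed in: The lever is back down on its stop (joint below 0.03 rad) with the rings closed; the sample is at rest and released, lying flat (within 0.06 rad, its centre no more than 3.5 mm above its full seat) on the filed samples, each hole's axis within 4 mm of its own post (left on left, right on right) (horizontal distance between hole_left and post_left below 0.004 m and horizontal distance between hole_right and post_right below 0.004 m and z of sample_center in the frame of file between 0.028 and 0.0355 m and angle between the z axis of sample_center and the z axis of file, either way round below 0.06 rad and value of joint lever below 0.03 rad and linear speed of sample below 0.02 m/s); the robot touches nothing.
It fails at once if the lever is forced or gripped while closing: with the sample in place, more than 20 N of contact between the fingers and the lever (horizontal distance between hole_left and post_left below 0.004 m and horizontal distance between hole_right and post_right below 0.004 m and z of sample_center in the frame of file below 0.0355 m and contact force between lever and the fingers above 20 N).
It fails at once if the tape, the mug or the cork block is pushed more than 30 mm away, or the mug tips (distance of any of tape, cork, mug from where it was at the start of the episode above 0.03 m or angle between mug's own z axis and vertical above 0.4 rad).
It also fails if it takes over 69 s, if anything falls off the work surface, if the arm or the gripper's body presses on something with over 40 N, if the wrist force passes 120 N, or if a joint passes its speed limit or range.

## Working session

There is one attempt and no reset: what is moved stays moved. The work goes in short steps, Python scripts to look and compute and a shell command to move; the robot and the scene stay as the last step left them, time stands still between calls to the robot, and variables do not carry over. Pictures are saved under pics/ and viewed, and the job is handed in when it is done.

```bash
ls; mkdir -p pics; python3 - <<'E'
from cell import *
import cv2
print(observe())
for n in("scene","top"):
    print(calibration(n)); cv2.imwrite(f"pics/{n}0.png",capture(n)[:,:,::-1])
E
```

```text
pics
{'clock': 0.0, 'joints': array([-1.33060925e+00,  1.24523082e-01,  1.65167175e+00, -6.89933132e-06,
        1.36747097e+00, -8.25346878e-02]), 'qvel': array([ 2.10975294e-03,  1.37044060e-04, -9.60994935e-05, -1.98719886e-03,
       -1.23611464e-03,  5.28414798e-04]), 'joint_torque': array([ 1.19253713e-03, -4.17601526e+01, -3.59926379e+01,  7.74933561e-02,
        4.91140480e-02, -1.74414963e-04]), 'ee_pos': array([ 0.20600223, -0.61580621,  0.20637675]), 'ee_rot': array([ 2.04760128,  0.33547409, -2.04795395]), 'force': array([-0.52447809,  0.25587604,  0.41860212]), 'wrist_torque': array([ 0.00505892, -0.01269533, -0.00827252]), 'width': 0.997845815432611}
{'fovy': 43.48424473237044, 'cx': 315.01630700626185, 'cy': 196.53490717967406, 'eye': array([ 0.64530822, -1.0611545 ,  1.17695437]), 'attitude': array([0.79080108, 0.03356513, 0.02736153])}
{'fovy': 45.793762559380156, 'cx': 316.4699042303474, 'cy': 200.72882439256864, 'eye': array([0.44888139, 0.05565482, 1.48228184]), 'attitude': array([ 0.06784463, -0.07146584, -1.58993447])}
```

View pics/scene0.png

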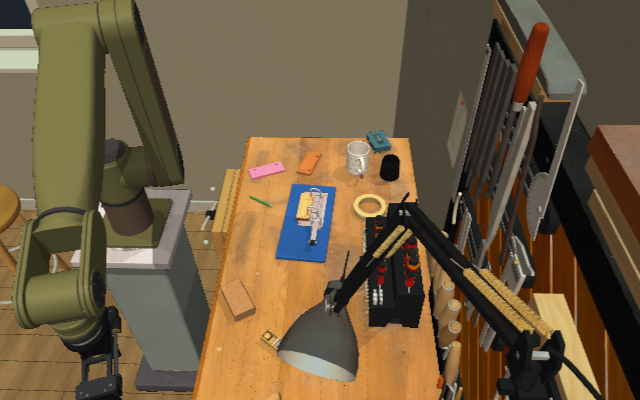

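View pics/top0.png

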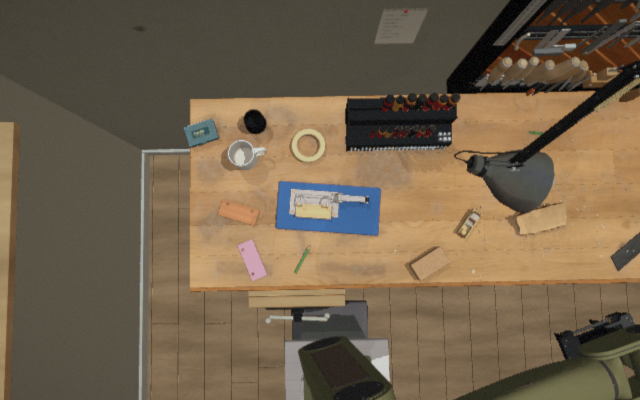

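The top view shows the file at about (328,208), the brown sample at (239,212), the pink look-alike at (252,260), the tape at (308,145) and the mug at (241,154). Zooming in next.

```bash
python3 - <<'E'
import cv2
a=cv2.imread("pics/top0.png")
cv2.imwrite("pics/t1.png",cv2.resize(a[170:250,270:390],None,fx=6,fy=6,interpolation=cv2.INTER_CUBIC))
cv2.imwrite("pics/t2.png",cv2.resize(a[190:240,205:275],None,fx=10,fy=10,interpolation=cv2.INTER_CUBIC))
a=cv2.imread("pics/scene0.png")
cv2.imwrite("pics/s1.png",cv2.resize(a[140:270,240:345],None,fx=4.5,fy=4.5,interpolation=cv2.INTER_CUBIC))
E
```

```text
(no output)
```

View pics/t1.png

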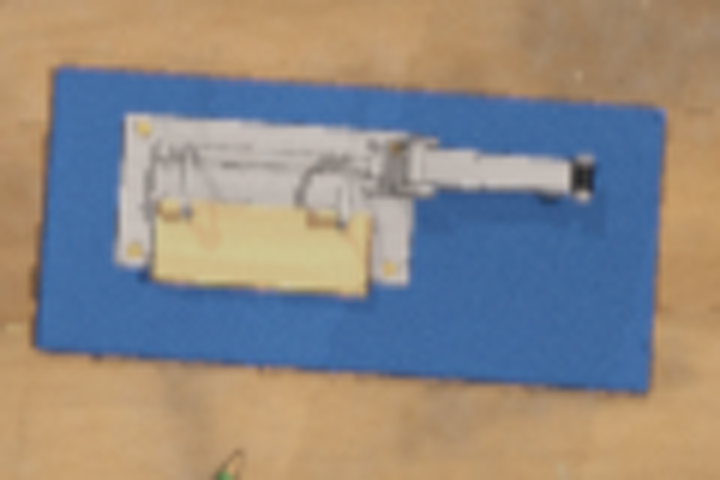

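View pics/t2.png

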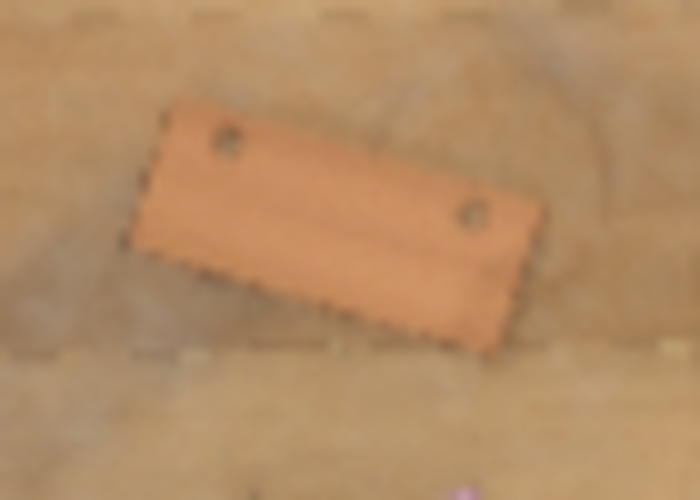

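View pics/s1.png

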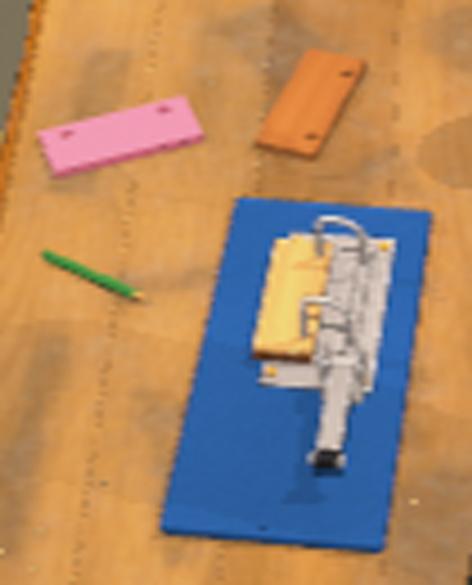

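```bash
cat > h.py <<'E'
import numpy as np, cv2
from scipy.spatial.transform import Rotation as R
from scipy.optimize import minimize
from cell import calibration
C={n:calibration(n) for n in("scene","top")}
def proj(n,P):
    c=C[n]; P=np.atleast_2d(P); q=(P-c["eye"])@R.from_rotvec(c["attitude"]).as_matrix()
    f=200/np.tan(np.radians(c["fovy"])/2)
    return np.c_[c["cx"]+f*q[:,0]/-q[:,2], c["cy"]+f*q[:,1]/q[:,2]]
def ray(n,uv,z):
    c=C[n]; f=200/np.tan(np.radians(c["fovy"])/2)
    d=R.from_rotvec(c["attitude"]).as_matrix()@np.array([(uv[0]-c["cx"])/f,-(uv[1]-c["cy"])/f,-1])
    return c["eye"]+d*(z-c["eye"][2])/d[2]
def T(p,P):
    P=np.atleast_2d(P); c,s=np.cos(p[2]),np.sin(p[2])
    return np.c_[p[0]+c*P[:,0]-s*P[:,1],p[1]+s*P[:,0]+c*P[:,1],P[:,2]]
def box(x0,x1,y0,y1,z0,z1): return np.array([[x,y,z] for x in(x0,x1) for y in(y0,y1) for z in(z0,z1)])
def hullmask(m):
    n,l,st,_=cv2.connectedComponentsWithStats(m.astype(np.uint8)); i=1+np.argmax(st[1:,4])
    # hull of pixel squares
    ys,xs=np.nonzero(l==i)
    return cv2.convexHull(np.array([(x,y) for x,y in zip(xs,ys)],np.float32))
def iou(A,B):
    a,_=cv2.intersectConvexConvex(A,B); return a/(cv2.contourArea(A)+cv2.contourArea(B)-a)
def fit(B,hulls,p0):
    def cost(p): return -sum(iou(cv2.convexHull(proj(n,T(p,B)).astype(np.float32)),h) for n,h in hulls.items())
    best=None
    for s in(1,2):
        r=minimize(cost,p0 if best is None else best.x,method="Nelder-Mead",options=dict(initial_simplex=np.array([p0 if best is None else best.x]*4)+np.vstack([np.zeros(3),np.diag([.02,.02,.1])/s]),xatol=1e-5,fatol=1e-6))
        best=r
    return best
FILE=box(-.075,.075,-.205,.115,0,.012); SAM=box(-.025,.025,-.06,.06,0,.008)
E
python3 - <<'E'
from h import *
im={n:cv2.imread(f"pics/{n}0.png") for n in C}
hb,hs={},{}
for n in C:
    h=cv2.cvtColor(im[n],cv2.COLOR_BGR2HSV).astype(int); H,S,V=h[...,0],h[...,1],h[...,2]
    m=(abs(H-107)<12)&(S>120)&(V>40); 
    k=np.zeros(m.shape,bool); k[150:280,260:400]=1
    hb[n]=hullmask(m&k)
    k=np.zeros(m.shape,bool)
    if n=="top": k[195:232,212:268]=1
    else: k[145:182,290:325]=1
    if n=="top": print(im[n][212,240],h[212,240],im[n][228,225],h[228,225],h[200,255])
    else: print(h[162,310],h[175,330],h[150,297])
    ms=(H<=13)&(S>105)&k
    hs[n]=hullmask(ms)
    print(n,cv2.minAreaRect(hb[n]),cv2.minAreaRect(hs[n]))
    cv2.imwrite(f"pics/m_{n}.png",((m*255+ms*128)).clip(0,255).astype(np.uint8))
for nm,B,hh,uv in(("file",FILE,hb,(320,208)),("sample",SAM,hs,(240,212))):
    p0=np.r_[ray("top",uv,0)[:2],-.05]
    for sub in(("top",),("scene",),("top","scene")):
        r=fit(B,{k:hh[k] for k in sub},p0); print(nm,sub,r.x,-r.fun/len(sub))
E
```

```text
[ 13 185 228] [ 15 143 207] [ 15 128 185]
scene ((305.3877868652344, 222.483642578125), (49.0643424987793, 78.48233032226562), 8.29714584350586) ((308.5424499511719, 162.52359008789062), (13.889386177062988, 27.778772354125977), 29.05460548400879)
[ 97 142 200] [ 13 131 200] [112 148 178] [ 16  95 178] [ 16 115 179]
top ((327.8905334472656, 207.83729553222656), (101.44867706298828, 46.26940155029297), 3.945185899734497) ((237.9220428466797, 212.42660522460938), (38.79196548461914, 16.761962890625), 16.69924545288086)
file ('top',) [ 0.563928    0.06333834 -0.0888953 ] 0.9407600891121594
file ('scene',) [ 0.55961513  0.06436245 -0.08863813] 0.9473264618302628
file ('top', 'scene') [ 0.56068383  0.06330056 -0.07284605] 0.9435783677485363
sample ('top',) [ 0.54833321  0.29674459 -0.31754546] 0.9596597898215097
sample ('scene',) [ 0.5487468   0.29790004 -0.29384288] 0.9491992615418797
sample ('top', 'scene') [ 0.54831564  0.29688743 -0.31074744] 0.9524487701737332
```

```bash
cat >> h.py <<'E'
def overlay(img,n,polys,pts,roi,s,out):
    x0,x1,y0,y1=roi
    a=cv2.resize(img[y0:y1,x0:x1],None,fx=s,fy=s,interpolation=cv2.INTER_CUBIC)
    t=lambda uv:np.round(((uv-[x0,y0]+.5)*s-.5)*16).astype(int)
    for P in polys: cv2.polylines(a,[t(proj(n,P))],True,(255,0,255),1,cv2.LINE_AA,4)
    for P in pts:
        u=(t(proj(n,P))[0]/16).astype(int); cv2.drawMarker(a,tuple(int(v) for v in u),(0,0,255),cv2.MARKER_CROSS,11,1)
    cv2.imwrite(out,a)
def rect(x0,x1,y0,y1,z): return np.array([[x0,y0,z],[x1,y0,z],[x1,y1,z],[x0,y1,z]])
E
cat > ov.py <<'E'
from h import *
import sys
def show(tag,pf,ps,src):
    for n,roi,s in(("top",(205,395,170,250),4.2),("scene",(270,345,140,270),4.6)):
        im=cv2.imread(src[n])
        overlay(im,n,[T(pf,rect(-.075,.075,-.205,.115,.012)),T(pf,rect(-.035,.007,-.055,.055,.028)),T(ps,rect(-.025,.025,-.06,.06,.008))],
         [T(pf,[0,.04,.06]),T(pf,[0,-.04,.06]),T(pf,[.032,-.16,.042]),T(ps,[.015,.04,.008]),T(ps,[.015,-.04,.008])],roi,s,f"pics/ov_{n}_{tag}.png")
E
python3 - <<'E'
from ov import *
show("a",(.5625,.0635,-.0885),(.5483,.2970,-.312),{n:f"pics/{n}0.png" for n in C})
E
```

```text
(no output)
```

View pics/ov_top_a.png

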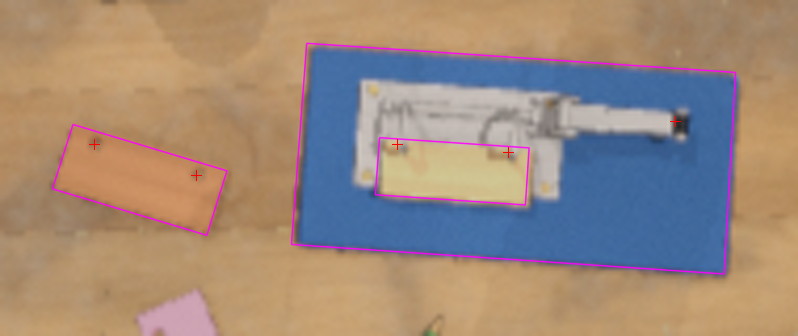

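View pics/ov_scene_a.png

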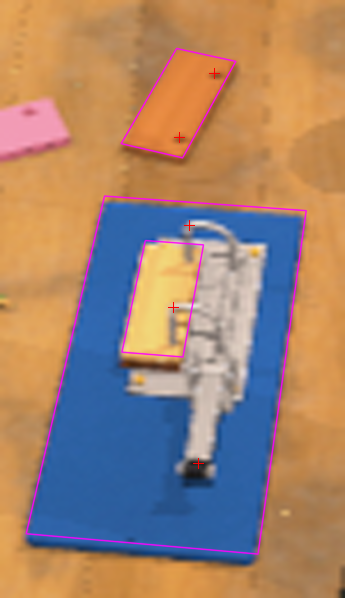

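```bash
python3 - <<'E'
from h import *
from scipy.optimize import least_squares
im={n:cv2.imread(f"pics/{n}0.png") for n in C}
uv={}
for n,(x0,x1,y0,y1) in(("top",(358,375,192,208)),("scene",(304,322,234,250))):
    g=im[n][y0:y1,x0:x1].max(axis=2).astype(int)
    print(n);print(g)
    w=np.clip(75-g,0,None); yy,xx=np.mgrid[y0:y1,x0:x1]
    uv[n]=np.array([(w*xx).sum(),(w*yy).sum()])/w.sum(); print(uv[n])
X=least_squares(lambda X:np.r_[proj("top",X)[0]-uv["top"],proj("scene",X)[0]-uv["scene"]],[.59,-.1,.04])
p=(.5625,.0635,-.0885);c,s=np.cos(p[2]),np.sin(p[2]);d=X.x[:2]-p[:2]
print(X.x,X.fun,"file frame",c*d[0]+s*d[1],-s*d[0]+c*d[1])
E
```

```text
top
[[157 158 158 158 158 158 158 158 159 157 158 158 158 160 158 159 157]
 [157 158 158 159 158 157 159 160 157 159 158 158 157 158 160 159 157]
 [158 158 159 160 159 157 158 158 157 156 157 156 157 156 158 158 158]
 [159 160 160 159 158 156 154 154 154 157 156 157 156 157 158 159 158]
 [173 171 170 167 163 158 140 120 135 151 154 156 157 156 157 157 158]
 [188 187 186 185 183 181 172  97  86 106 104 136 154 157 155 158 157]
 [195 196 195 196 196 195 188  96  48  59  68 127 153 156 157 156 157]
 [197 198 197 198 198 198 191  89  44  57  70 142 155 158 157 158 157]
 [189 190 191 193 193 194 187  87  44  55  71 149 153 156 156 155 156]
 [131 131 142 155 162 165 166  86  84  90  80 142 147 154 157 156 156]
 [131 107 103 110 113 122 144 119 145 166 126 139 141 152 155 156 155]
 [138 128 100  96 103 128 139 135 142 146 140 140 142 152 153 153 153]
 [142 140 133 131 132 139 141 141 141 138 141 141 142 153 153 154 154]
 [141 142 141 139 141 139 142 141 141 141 142 144 143 153 155 155 154]
 [143 144 143 142 141 142 141 144 144 142 142 142 145 154 156 157 156]
 [152 152 152 151 144 142 143 1
[... 743 characters left out ...]
3 163]
 [160 150 139 140 132  95  37  22  26  28  58 114 154 165 165 164 164 163]
 [161 151 139 138 140 116  78  78  76  77  88 102 136 164 165 164 163 164]
 [157 149 138 137 139 115  79  87  97  98  99  99 135 164 163 163 163 163]
 [157 149 140 140 138 137 147 157 158 158 157 158 159 160 162 162 161 161]
 [158 151 142 139 139 138 148 160 161 163 163 160 160 161 162 163 163 163]
 [160 150 141 139 140 140 150 161 162 165 164 161 161 160 161 161 162 161]
 [140 139 139 140 140 141 142 152 161 161 161 161 162 161 161 163 163 161]]
[311.96267191 241.86247544]
[ 0.57839622 -0.10233112  0.03959882] [ 0.02835216  0.16076758  0.1560377  -0.02322582] file frame 0.030490913773633367 -0.1637771443010822
```

```bash
cat >> h.py <<'E'
def tri(a,b):
    from scipy.optimize import least_squares
    r=least_squares(lambda X:np.r_[proj("top",X)[0]-a,proj("scene",X)[0]-b],[.6,0,.1]); return r.x,r.fun
def delta(pos,Rt,st=None):
    """needed tool-axes shift cm and turn deg to reach pos, Rt"""
    from cell import observe
    st=st or observe(); R0=R.from_rotvec(st["ee_rot"])
    print("now",np.round(st["ee_pos"],4),"clk",st["clock"],"F",np.round(st["force"],1),"w",round(st["width"],3),"q",np.round(st["joints"],2))
    print("shift cm",np.round(R0.inv().apply(np.array(pos)-st["ee_pos"])*100,2),"turn deg",np.round(np.degrees((R0.inv()*Rt).as_rotvec()),2))
def down(yaw):  # tool x down, tool y along direction yaw
    x=np.array([0,0,-1.]);y=np.array([np.cos(yaw),np.sin(yaw),0]);return R.from_matrix(np.c_[x,y,np.cross(x,y)])
E
python3 - <<'E'
from h import *
print(tri((515,180),(320,345)),tri((475,168),(335,285)))
from cell import observe
print(R.from_rotvec(observe()["ee_rot"]).as_matrix().round(3))
for y in(-.0885,-.0885+np.pi): delta((.5785,-.101,.044),down(y))
E
```

```text
(array([ 0.61438425, -0.50562142,  0.1666941 ]), array([-0.11659154, -0.64486788, -0.51061815,  0.07195174])) (array([ 0.64475764, -0.37889845,  0.21387316]), array([-0.19396854, -1.15952941, -0.99222739,  0.16385972]))
[[-0.     0.317 -0.948]
 [ 0.002 -0.948 -0.317]
 [-1.    -0.002 -0.   ]]
now [ 0.206  -0.6159  0.2065] clk 0.1 F [0.9 0.4 0.7] w 0.997 q [-1.33  0.12  1.65 -0.    1.37 -0.08]
shift cm [ 16.33 -36.98 -51.66] turn deg [-66.44  -0.07   0.09]
now [ 0.206  -0.6159  0.2065] clk 0.1 F [0.9 0.4 0.7] w 0.997 q [-1.33  0.12  1.65 -0.    1.37 -0.08]
shift cm [ 16.33 -36.98 -51.66] turn deg [1.1356e+02 1.0000e-01 8.0000e-02]
```

```bash
python3 -m pendant '[[[0,-4,-2.9,0,0,0,0.3],[0,-4,-2.9,0,0,0,0.3],[0,-4,-2.9,0,0,0,0.3],[0,-4,-2.9,0,0,0,0.3],[0,-4,-2.9,0,0,0,0.3],[0,0,0,-8.3,0,0,0.3],[0,0,0,-8.3,0,0,0.3],[0,0,0,-8.3,0,0,0.3],[0,0,0,-8.3,0,0,0.3],[0,0,0,-8.3,0,0,0.3],[0,0,0,-8.3,0,0,0.3],[0,0,0,-8.3,0,0,0.3],[0,0,0,-8.3,0,0,0.3]]]' 20; python3 - <<'E'
from h import *
delta((.5785,-.101,.044),down(-.0885))
E
```

```text
clock: 1.4
ee_pos: [0.2795, -0.3689, 0.1972]
ee_rot: [1.258, 1.198, -1.247]
force: [0.0, -0.6, 0.2]
width: 0.695
now [ 0.2795 -0.3689  0.1972] clk 1.4 F [ 0.  -0.6  0.2] w 0.695 q [-1.04 -0.29  2.05  0.    1.39 -0.99]
shift cm [ 15.56  28.47 -28.17] turn deg [ 1.9  -0.85  0.38]
```

```bash
python3 -m pendant '[[[1,3.15,-3.1,0.2,-0.1,0,0.3],[1,3.15,-3.1,0.2,-0.1,0,0.3],[1,3.15,-3.1,0.2,-0.1,0,0.3],[1,3.15,-3.1,0.2,-0.1,0,0.3],[1,3.15,-3.1,0.2,-0.1,0,0.3],[1,3.15,-3.1,0.2,-0.1,0,0.3],[1,3.15,-3.1,0.2,-0.1,0,0.3],[1,3.15,-3.1,0.2,-0.1,0,0.3],[1,3.15,-3.1,0.2,-0.1,0,0.3],[0,0,0,0,0,0,0.4],[0,0,0,0,0,0,0.4]]]'; python3 - <<'E'
from h import *
delta((.5785,-.101,.044),down(-.0885))
from cell import capture
for n in C: cv2.imwrite(f"pics/{n}1.png",capture(n)[:,:,::-1])
a=cv2.imread("pics/scene1.png")[140:290,230:380];b=cv2.imread("pics/top1.png")[150:250,280:430]
cv2.imwrite("pics/c1.png",cv2.resize(np.vstack([a,b]),None,fx=2.4*1,fy=2.4,interpolation=cv2.INTER_CUBIC))
E
```

```text
clock: 2.5
ee_pos: [0.5892, -0.0996, 0.0991]
ee_rot: [1.267, 1.171, -1.285]
force: [-0.2, 0.6, 0.9]
width: 0.617
now [ 0.5892 -0.0996  0.0991] clk 2.5 F [-0.2  0.6  0.9] w 0.617 q [-0.25  0.11  1.86 -0.01  1.19 -0.16]
shift cm [ 5.52 -0.99  0.21] turn deg [-0.06  0.24  0.66]
```

View pics/c1.png

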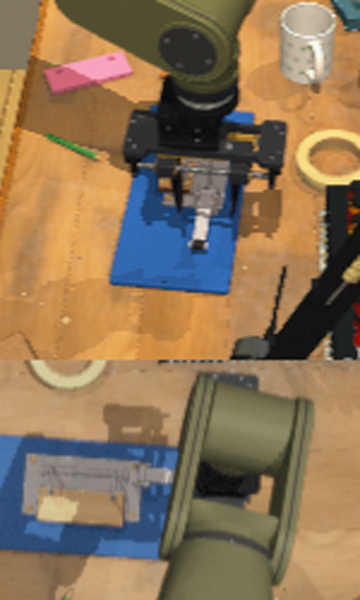

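The scene crop shows the gripper above the lever with a finger on each side of it, crossbar in front at crop (200,243).

```bash
python3 -m pendant '[[[0.5,-1,0.2,0,0,0.6,0.4],[1.6,0,0,0,0,0,0.4],[1.6,0,0,0,0,0,0.4],[1.5,0,0,0,0,0,0.4],[0,0,0,0,0,0,0.4],[0,0,0,0,0,0,0.4]]]'; python3 - <<'E'
from h import *
delta((.5785,-.101,.044),down(-.0885))
from cell import capture
for n in C: cv2.imwrite(f"pics/{n}2.png",capture(n)[:,:,::-1])
a=cv2.imread("pics/scene2.png")[180:280,260:360]
cv2.imwrite("pics/c2.png",cv2.resize(a,None,fx=6,fy=6,interpolation=cv2.INTER_CUBIC))
E
```

```text
clock: 3.2
ee_pos: [0.5763, -0.1062, 0.0447]
ee_rot: [1.278, 1.157, -1.283]
force: [-0.4, -0.3, 0.2]
width: 0.601
now [ 0.5763 -0.1062  0.0447] clk 3.2 F [-0.4 -0.3  0.2] w 0.601 q [-0.27  0.14  1.92 -0.01  1.08 -0.17]
shift cm [ 0.07  0.16 -0.54] turn deg [-0.56  0.28 -0.08]
```

View pics/c2.png

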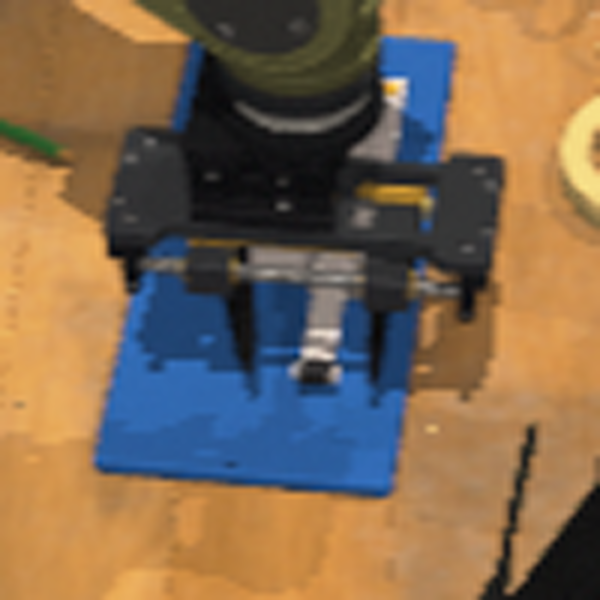

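Fingertips at (250,390) and (375,402), crossbar centred between them at (317,372). I'll correct by 5 mm, close, and look at force.

```bash
python3 -m pendant '[[[0.1,0.15,-0.5,0,0,0,0.5],[0,0,0,0,0,0,0.7],[0,0,0,0,0,0,0.9],[0,0,0,0,0,0,0.9],[0,0,0,0,0,0,0.9],[0,0,0,0,0,0,0.9],[0,0,0,0,0,0,0.9]]]' 30; python3 - <<'E'
from h import *
delta((.5785,-.101,.044),down(-.0885))
E
```

```text
clock: 4.0
ee_pos: [0.5809, -0.1008, 0.0467]
ee_rot: [1.279, 1.153, -1.278]
force: [-0.3, 0.1, 1.1]
width: 0.112
now [ 0.5809 -0.1008  0.0467] clk 4.0 F [-0.3  0.1  1.1] w 0.112 q [-0.26  0.14  1.92 -0.01  1.07 -0.16]
shift cm [ 0.27 -0.24  0.04] turn deg [-0.49  0.33 -0.38]
```

```bash
python3 - <<'E'
from h import *
from cell import capture
for n in C: cv2.imwrite(f"pics/{n}3.png",capture(n)[:,:,::-1])
a=cv2.imread("pics/scene3.png")[200:270,280:350]
cv2.imwrite("pics/c3.png",cv2.resize(a,None,fx=8,fy=8,interpolation=cv2.INTER_CUBIC))
E
```

```text
(no output)
```

View pics/c3.png

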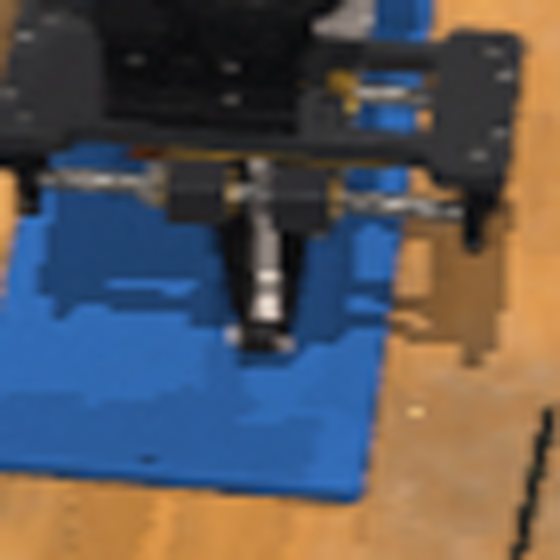

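```bash
python3 -m pendant '[[[0,0,0,0,0,0,1],[0,0,0,0,0,0,1],[0,0,0,0,0,0,1]]]' 10
```

```text
clock: 4.4
ee_pos: [0.5807, -0.1009, 0.0465]
ee_rot: [1.279, 1.153, -1.279]
force: [-0.2, -0.4, -1.3]
width: 0.005
```

```bash
python3 -m pendant '[[[0.2,-0.1,0,0,0,0,1],[0.2,0,0,0,0,0,1]]]'; python3 -m pendant '[[[0.2,0,0,0,0,0,1],[0,0,0,0,0,0,1]]]';
```

```text
clock: 4.6
ee_pos: [0.5799, -0.1009, 0.0426]
ee_rot: [1.279, 1.152, -1.278]
force: [-0.1, -0.6, 1.2]
width: 0.005
clock: 4.8
ee_pos: [0.5796, -0.1008, 0.0399]
ee_rot: [1.279, 1.153, -1.279]
force: [-0.9, 0.5, -0.0]
width: 0.006
```

```bash
python3 - <<'E'
from h import *
from cell import capture,observe
for n in C: cv2.imwrite(f"pics/{n}4.png",capture(n)[:,:,::-1])
p=observe()["ee_pos"]-[0,0,.017]
for n in C: print(n,proj(n,p))
a=cv2.imread("pics/scene4.png")[200:270,280:350]
b=cv2.imread("pics/top4.png")[160:230,330:400]
a,b=[cv2.resize(x,None,fx=5.7,fy=5.7,interpolation=cv2.INTER_CUBIC) for x in(a,b)]
u=((proj("scene",p)[0]-[280,200]+.5)*5.7).astype(int); cv2.drawMarker(a,tuple(int(v) for v in u),(0,0,255),0,10,1)
cv2.imwrite("pics/c4.png",np.hstack([a,b]))
E
```

```text
scene [[312.72155583 245.03757858]]
top [[365.50257984 199.25762523]]
```

View pics/c4.png

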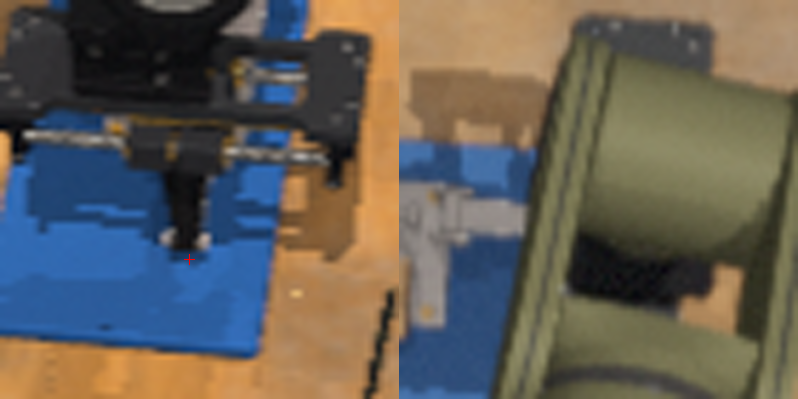

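```bash
python3 - <<'E'
from h import *
o=[]
for n in ("0","3","4"):
    a=cv2.imread(f"pics/scene{n}.png")[222:256,298:326]; o.append(cv2.resize(a,None,fx=9,fy=14,interpolation=cv2.INTER_NEAREST))
cv2.imwrite("pics/c5.png",np.hstack(o))
E
```

```text
(no output)
```

View pics/c5.png

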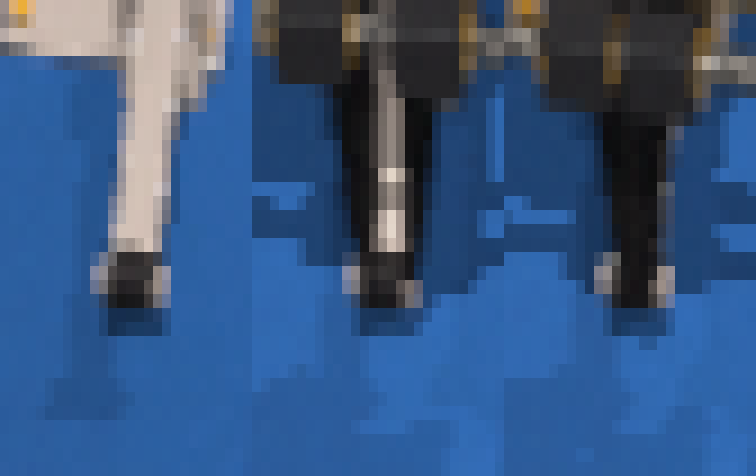

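```bash
python3 - <<'E'
from h import *
Rt=R.from_rotvec([1.278,1.157,-1.283]); p=np.array([.5763,-.1062,.0447])
for y in(-.0285,.0285):
  for z in(-.01,.01):
    q=p+Rt.apply([.017,y,z]); print(y,z,q.round(4),proj("scene",q).round(1))
a=cv2.imread(f"pics/scene2.png")[215:255,290:335]; cv2.imwrite("pics/c6.png",cv2.resize(a,None,fx=14,fy=14,interpolation=cv2.INTER_NEAREST))
E
```

```text
-0.0285 -0.01 [ 0.5489 -0.0935  0.0276] [[302.5 242. ]]
-0.0285 0.01 [ 0.547  -0.1134  0.0277] [[301.5 247.1]]
0.0285 -0.01 [ 0.6057 -0.0991  0.0277] [[321.4 243.8]]
0.0285 0.01 [ 0.6037 -0.119   0.0278] [[320.6 248.9]]
```

View pics/c6.png

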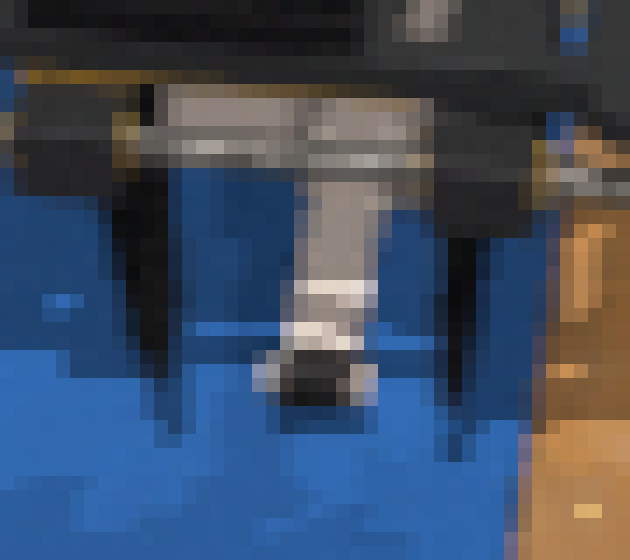

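```bash
python3 -m pendant '[[[0.2,0,0,0,0,0,1],[0.15,0,0,0,0,0,1]]]'; python3 -m pendant '[[[0.2,0,0,0,0,0,1],[0,0,0,0,0,0,1]]]'; 
```

```text
clock: 5.1
ee_pos: [0.5809, -0.101, 0.0394]
ee_rot: [1.28, 1.152, -1.278]
force: [-3.3, 2.4, 9.7]
width: 0.003
clock: 5.3
ee_pos: [0.5814, -0.1011, 0.0402]
ee_rot: [1.279, 1.152, -1.278]
force: [-0.3, 0.2, -0.4]
width: 0.002
```

```bash
python3 -m pendant '[[[0.25,0,0,0,0,0,1],[0.25,0,0,0,0,0,1]]]';python3 -m pendant '[[[0.25,0,0,0,0,0,1]]]';python3 -m pendant '[[[0,0,0,0,0,0,1]]]'
```

```text
clock: 5.5
ee_pos: [0.5834, -0.1014, 0.0391]
ee_rot: [1.281, 1.149, -1.275]
force: [-7.2, 2.0, 17.7]
width: 0.003
clock: 5.6
ee_pos: [0.5836, -0.1013, 0.0391]
ee_rot: [1.28, 1.15, -1.276]
force: [-8.3, 1.9, 17.0]
width: -0.0
clock: 5.7
ee_pos: [0.5839, -0.1014, 0.0401]
ee_rot: [1.28, 1.15, -1.276]
force: [-0.2, -0.0, 0.1]
width: 0.003
```

```bash
python3 -m pendant '[[[-2,0,0,0,0,0,0.6],[0,0,0,0,0,0,0.6],[0,0,0,0,0,0,0.6],[0,0,0,0,0,0,0.6],[0,0,0,0,0,0,0.6]]]'; python3 - <<'E'
from h import *
delta((.5785,-.101,.0310),down(-.0885))
E
```

```text
clock: 6.2
ee_pos: [0.5824, -0.1009, 0.0571]
ee_rot: [1.279, 1.152, -1.277]
force: [0.3, -0.6, -0.4]
width: 0.362
now [ 0.5824 -0.1009  0.0571] clk 6.2 F [ 0.3 -0.6 -0.4] w 0.362 q [-0.26  0.13  1.91 -0.    1.09 -0.16]
shift cm [ 2.61 -0.41  0.03] turn deg [-0.48  0.31 -0.43]
```

```bash
python3 -m pendant '[[[0.6,-0.3,0,0,0,0,0.5],[0.8,0,0,0,0,0,0.5],[0.8,0,0,0,0,0,0.5],[0,0,0,0,0,0,0.5]]]'; python3 -m pendant '[[[0.2,0,0,0,0,0,0.5],[0.2,0,0,0,0,0,0.5]]]'; python3 - <<'E'
from h import *
delta((.5785,-.101,.0310),down(-.0885))
from cell import capture
cv2.imwrite("pics/scene5.png",capture("scene")[:,:,::-1])
a=cv2.imread(f"pics/scene5.png")[215:255,290:335]; cv2.imwrite("pics/c7.png",cv2.resize(a,None,fx=14,fy=14,interpolation=cv2.INTER_NEAREST))
E
```

```text
clock: 6.6
ee_pos: [0.5775, -0.1003, 0.0305]
ee_rot: [1.278, 1.156, -1.28]
force: [-0.5, 0.7, 0.0]
width: 0.496
clock: 6.8
ee_pos: [0.5773, -0.1003, 0.0257]
ee_rot: [1.278, 1.156, -1.281]
force: [0.2, 0.1, -0.3]
width: 0.497
now [ 0.5773 -0.1003  0.0257] clk 6.8 F [ 0.2  0.1 -0.3] w 0.497 q [-0.26  0.16  1.93 -0.    1.04 -0.16]
shift cm [-0.53  0.12  0.06] turn deg [-0.49  0.27 -0.16]
```

View pics/c7.png

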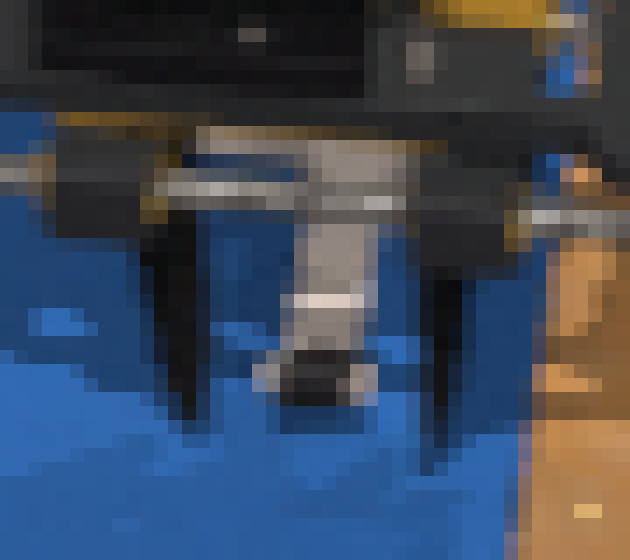

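```bash
python3 -m pendant '[[[0,0,0,0,0,0,0.7],[0,0,0,0,0,0,0.9],[0,0,0,0,0,0,0.9],[0,0,0,0,0,0,0.9],[0,0,0,0,0,0,0.9]]]' 30
```

```text
clock: 7.35
ee_pos: [0.578, -0.1005, 0.0264]
ee_rot: [1.278, 1.155, -1.28]
force: [0.5, -0.2, -2.2]
width: 0.221
```

Gripped the flat ends (width 21 mm). Lifting along the arc.

```bash
python3 -m pendant '[[[-0.6,0,0.08,0,0,0,0.9],[-0.6,0,0.07,0,0,0,0.9],[-1.2,0,0,0,0,0,0.9],[-1.2,0,-0.2,0,0,0,0.9]]]';  python3 -m pendant '[[[-1.1,0,-0.35,0,0,0,0.9],[-1.1,0,-0.5,0,0,0,0.9],[-1,0,-0.65,0,0,0,0.9],[-0.9,0,-0.8,0,0,0,0.9],[-0.7,0,-0.8,0,0,0,0.9],[0,0,0,0,0,0,0.9]]]'; python3 - <<'E'
from h import *
from cell import capture
cv2.imwrite("pics/scene6.png",capture("scene")[:,:,::-1])
a=cv2.imread(f"pics/scene6.png")[160:260,260:360]; cv2.imwrite("pics/c8.png",cv2.resize(a,None,fx=6,fy=6,interpolation=cv2.INTER_CUBIC))
E
```

```text
clock: 7.75
ee_pos: [0.5782, -0.0958, 0.0626]
ee_rot: [1.287, 1.16, -1.277]
force: [1.8, 6.4, -1.6]
width: 0.224
clock: 8.35
ee_pos: [0.58, -0.0616, 0.1059]
ee_rot: [1.288, 1.161, -1.273]
force: [6.0, 1.3, -1.3]
width: 0.223
```

View pics/c8.png

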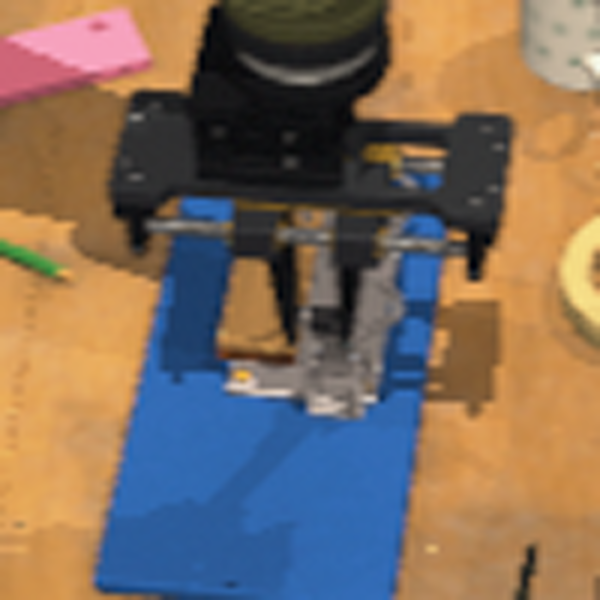

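The lever is up between the fingers (crossbar at crop (328,320)). Releasing it and rising.

```bash
python3 -m pendant '[[[0,0,0,0,0,0,0.6],[0,0,0,0,0,0,0.5],[0,0,0,0,0,0,0.5],[-3,0,0,0,0,0,0.5],[-4,0,0,0,0,0,0.5],[-4,0,0,0,0,0,0.5],[0,4,2,0,0,0,0],[0,-5,0,0,0,0,0],[0,-5,0,0,0,0,0],[0,-5,0,0,0,0,0],[0,-5,0,0,0,0,0],[0,-5,0,0,0,0,0]]]'; python3 - <<'E'
from h import *
from cell import capture,observe
print(observe())
for n in C: cv2.imwrite(f"pics/{n}7.png",capture(n)[:,:,::-1])
a=cv2.imread("pics/scene7.png")[160:260,270:345]; b=cv2.imread("pics/top7.png")[170:250,270:390]
cv2.imwrite("pics/c9a.png",cv2.resize(a,None,fx=6,fy=6,interpolation=cv2.INTER_CUBIC))
cv2.imwrite("pics/c9b.png",cv2.resize(b,None,fx=6,fy=6,interpolation=cv2.INTER_CUBIC))
E
```

```text
clock: 9.6
ee_pos: [0.3706, -0.0663, 0.2089]
ee_rot: [1.269, 1.194, -1.304]
force: [0.8, -0.6, 2.0]
width: 0.946
{'clock': 9.6, 'joints': array([-3.18550011e-01, -5.10083525e-01,  2.19209059e+00, -1.81334285e-03,
        1.49641172e+00, -2.21236081e-01]), 'qvel': array([-0.25301828, -1.37205215,  0.88115415, -0.01545766,  0.48457887,
       -0.24933111]), 'joint_torque': array([  1.55781526,  -4.14424583, -36.22867584,   0.17031695,
        -0.40144885,   0.22723193]), 'ee_pos': array([ 0.37057479, -0.06633872,  0.20886757]), 'ee_rot': array([ 1.26937358,  1.19428757, -1.30364237]), 'force': array([ 0.77053805, -0.60711078,  2.0304285 ]), 'wrist_torque': array([-0.02571963, -0.05211129,  0.02939183]), 'width': 0.9460220407069553}
```

View pics/c9a.png

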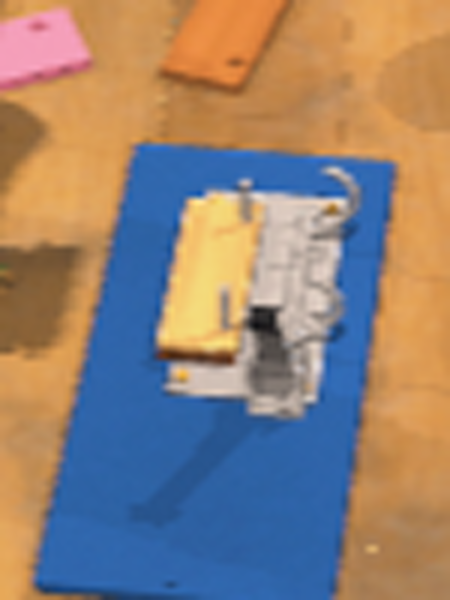

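View pics/c9b.png

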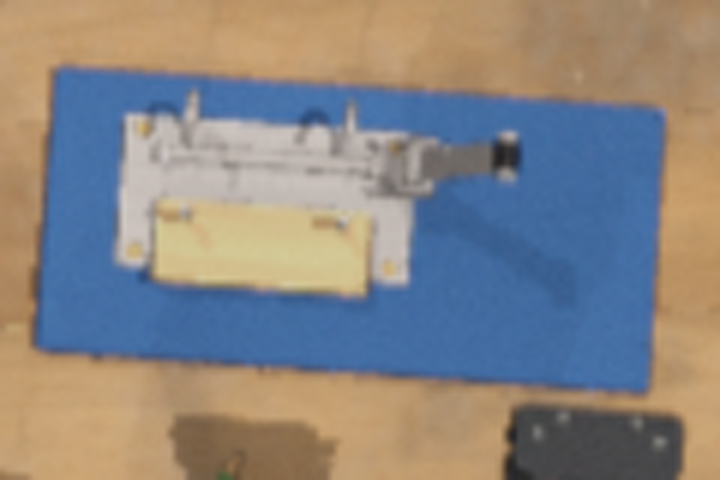

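```bash
python3 - <<'E'
from h import *
ps=(.5483,.2970,-.312); pf=(.5625,.0635,-.0885)
for n in C:
  print(n,"holes",proj(n,T(ps,[[.015,.04,.008],[.015,-.04,.008]])).round(1).tolist(),"posts",proj(n,T(pf,[[0,.04,.058],[0,-.04,.058]])).round(1).tolist())
a=cv2.imread("pics/scene7.png"); b=cv2.imread("pics/top7.png")
A=cv2.resize(a[182:216,298:322],None,fx=14,fy=14,interpolation=cv2.INTER_CUBIC)
B=cv2.resize(b[200:213,292:334],None,fx=14,fy=14,interpolation=cv2.INTER_CUBIC)
cv2.imwrite("pics/dA.png",A);cv2.imwrite("pics/dB.png",B)
D=cv2.resize(cv2.imread("pics/scene0.png")[148:178,294:326],None,fx=14,fy=14,interpolation=cv2.INTER_CUBIC);cv2.imwrite("pics/dD.png",D)
# gap center of gripper: tool at top image
E
```

```text
scene holes [[316.3, 155.6], [308.5, 169.6]] posts [[310.8, 189.1], [307.4, 206.8]]
top holes [[227.0, 204.0], [251.5, 211.4]] posts [[299.2, 204.1], [325.7, 205.9]]
```

View pics/dA.png

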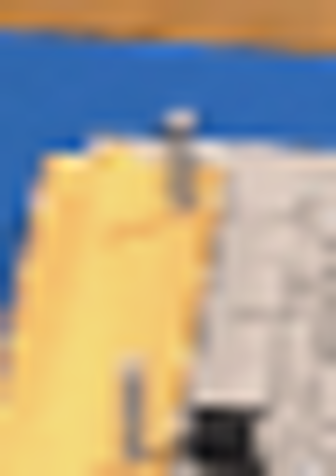

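View pics/dB.png

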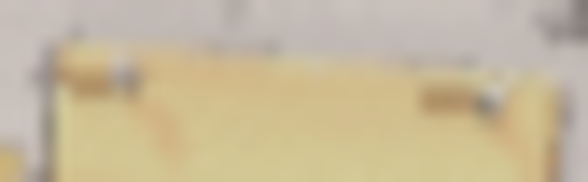

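View pics/dD.png

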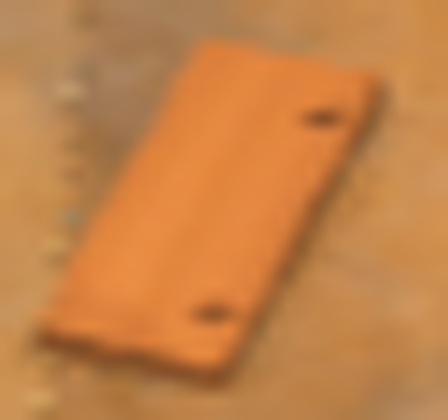

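```bash
cat >> h.py <<'E'
def fitpts(P,obs,p0,free=3):
    from scipy.optimize import least_squares
    f=lambda p:np.concatenate([(proj(n,T(np.r_[p,p0[3-(3-len(p)):]] if len(p)<3 else p,P))-np.array(o)).ravel() for n,o in obs.items()])
    r=least_squares(f,p0); return r.x,r.fun
E
python3 - <<'E'
from h import *
pf=(.5625,.0635,-.0885)
P=[[0,.04,.0585],[0,-.04,.0585]]
o={"scene":[(310.4,189.9),(307.0,207.9)],"top":[(300.4,204.9),(326.4,206.6)]}
for k in(("scene",),("top",),("scene","top")):
    x,f=fitpts(P,{n:o[n] for n in k},pf); print("file",x.round(4),f.round(2))
P=[[.015,.04,.007],[.015,-.04,.007]]
o={"scene":[(316.5,155.9),(308.7,169.9)],"top":[(227.35,203.35),(251.85,210.75)]}
for k in(("scene",),("top",),("scene","top")):
    x,f=fitpts(P,{n:o[n] for n in k},(.5483,.297,-.312)); print("sam",x.round(4),f.round(2))
E
```

```text
file [ 0.5615  0.0589 -0.088 ] [-0.01  0.11  0.01 -0.1 ]
file [ 0.5601  0.0607 -0.0857] [-0.24 -0.02  0.24  0.02]
file [ 0.5607  0.0601 -0.0865] [-0.24 -0.16 -0.19 -0.39 -0.06 -0.24  0.41 -0.19]
sam [ 0.549   0.2966 -0.3135] [-0.01  0.03  0.01 -0.03]
sam [ 0.5504  0.296  -0.3131] [ 0.04  0.01 -0.04 -0.01]
sam [ 0.5498  0.2961 -0.3135] [ 0.22  0.11  0.24  0.05  0.    0.21 -0.07  0.2 ]
```

```bash
python3 - <<'E'
from h import *
delta((.549,.2965,.09),down(-.3133))
E
```

```text
now [ 0.3683 -0.0658  0.2091] clk 9.7 F [ 1.  -0.6  0.2] w 0.987 q [-0.32 -0.52  2.2  -0.    1.5  -0.22]
shift cm [ 11.64  14.83 -37.76] turn deg [12.33 -0.11  1.92]
```

```bash
python3 -m pendant '[[[0,1.85,-4.6,0,0,0,0.2],[0,1.85,-4.6,0,0,0,0.2],[0,1.85,-4.6,0,0,0,0.2],[0,1.85,-4.6,0,0,0,0.2],[0,1.85,-4.6,0,0,0,0.2],[0,1.85,-4.6,0,0,0,0.2],[0,1.85,-4.6,0,0,0,0.2],[0,1.85,-4.6,0,0,0,0.2],[3,0,0,6,0,0.9,0.2],[3,0,0,6,0,0.9,0.2],[3,0,0,0,0,0,0.2],[0,0,0,0,0,0,0.2]]]'; python3 - <<'E'
from h import *
delta((.549,.2965,.03),down(-.3133))
E
```

```text
clock: 10.9
ee_pos: [0.5648, 0.2915, 0.1217]
ee_rot: [1.454, 1.023, -1.429]
force: [-1.1, 0.5, -0.2]
width: 0.797
now [0.5648 0.2915 0.1217] clk 10.9 F [-1.1  0.5 -0.2] w 0.797 q [ 0.4   0.15  1.77 -0.01  1.2   0.73]
shift cm [ 9.14 -1.83  0.06] turn deg [-0.7  -0.2  -1.13]
```

```bash
python3 -m pendant '[[[2,-1.8,0,-0.7,-0.2,-1.1,0.2],[3,0,0,0,0,0,0.2],[2.5,0,0,0,0,0,0.2],[0.5,0,0,0,0,0,0.2],[0,0,0,0,0,0,0.2]]]'; python3 - <<'E'
from h import *
delta((.549,.2965,.02),down(-.3133))
from cell import capture
for n in C: cv2.imwrite(f"pics/{n}8.png",capture(n)[:,:,::-1])
a=cv2.imread("pics/scene8.png")[130:200,260:350]
cv2.imwrite("pics/c10.png",cv2.resize(a,None,fx=7,fy=7,interpolation=cv2.INTER_CUBIC))
E
```

```text
clock: 11.4
ee_pos: [0.5543, 0.2994, 0.0481]
ee_rot: [1.444, 1.042, -1.426]
force: [0.1, 0.2, -0.1]
width: 0.801
now [0.5543 0.2994 0.0481] clk 11.4 F [ 0.1  0.2 -0.1] w 0.801 q [ 0.41  0.22  1.83 -0.    1.09  0.72]
shift cm [ 2.8  -0.44  0.46] turn deg [ 0.03 -0.35 -0.46]
```

View pics/c10.png

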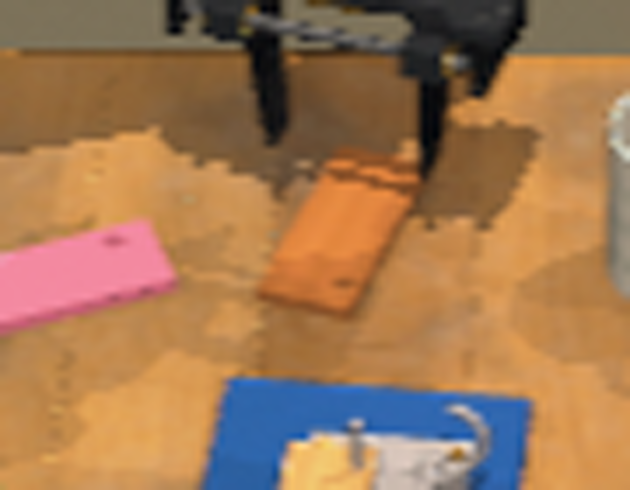

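```bash
python3 - <<'E'
from h import *
Rt=R.from_rotvec([1.444,1.042,-1.426]); p=np.array([.5543,.2994,.0481])
for ax in(.017,.007):
 for y in(-.038,.038,-.046,.046):
  for z in(-.01,.01):
    q=p+Rt.apply([ax,y,z]); print(ax,y,z,((proj("scene",q)[0]-[260,130]+.5)*7).round(0))
a=cv2.imread("pics/scene8.png"); print(a.shape)
b=cv2.imread("pics/top8.png")[150:260,190:300]
cv2.imwrite("pics/c11.png",cv2.resize(b,None,fx=5,fy=5,interpolation=cv2.INTER_CUBIC))
E
```

```text
0.017 -0.038 -0.01 [291. 160.]
0.017 -0.038 0.01 [277. 184.]
0.017 0.038 -0.01 [432. 190.]
0.017 0.038 0.01 [418. 215.]
0.017 -0.046 -0.01 [277. 157.]
0.017 -0.046 0.01 [262. 181.]
0.017 0.046 -0.01 [447. 193.]
0.017 0.046 0.01 [433. 218.]
0.007 -0.038 -0.01 [290. 145.]
0.007 -0.038 0.01 [276. 169.]
0.007 0.038 -0.01 [431. 175.]
0.007 0.038 0.01 [418. 199.]
0.007 -0.046 -0.01 [276. 142.]
0.007 -0.046 0.01 [261. 166.]
0.007 0.046 -0.01 [446. 178.]
0.007 0.046 0.01 [433. 203.]
(400, 640, 3)
```

View pics/c11.png

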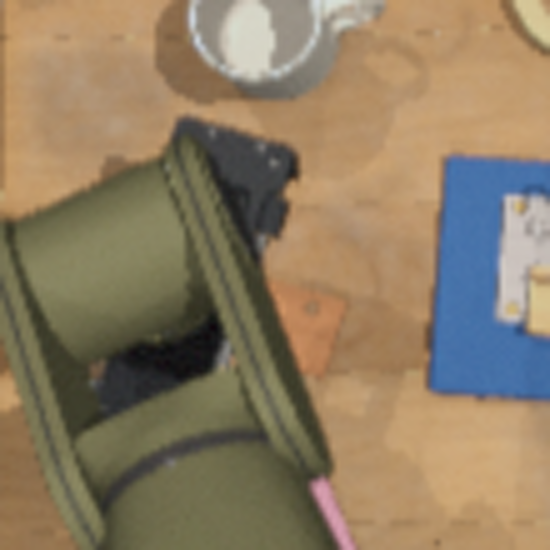

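```bash
python3 - <<'E'
from h import *
# top7: TCP .3706,-.0663,.2089 moving
Rt=R.from_rotvec([1.269,1.194,-1.304]); p=np.array([.3690,-.0660,.209])
for h in(-.06,-.09,-.12):
  for y in(.085,.06):
    print(h,y,proj("top",p+Rt.apply([h,y,0])).round(1),proj("top",p+Rt.apply([h,y,.0375])).round(1))
b=cv2.imread("pics/top7.png")[225:330,330:410]
cv2.imwrite("pics/c12.png",cv2.resize(b,None,fx=6,fy=6,interpolation=cv2.INTER_CUBIC))
a=cv2.imread("pics/scene7.png")[120:270,200:330]
cv2.imwrite("pics/c13.png",cv2.resize(a,None,fx=5,fy=4,interpolation=cv2.INTER_CUBIC))
E
```

```text
-0.06 0.085 [[366.7 239. ]] [[381.3 240.2]]
-0.06 0.06 [[366.1 248.8]] [[380.7 249.9]]
-0.09 0.085 [[368.1 238.5]] [[383.  239.7]]
-0.09 0.06 [[367.4 248.5]] [[382.4 249.7]]
-0.12 0.085 [[369.5 237.9]] [[384.9 239.1]]
-0.12 0.06 [[368.9 248.2]] [[384.3 249.4]]
```

View pics/c12.png

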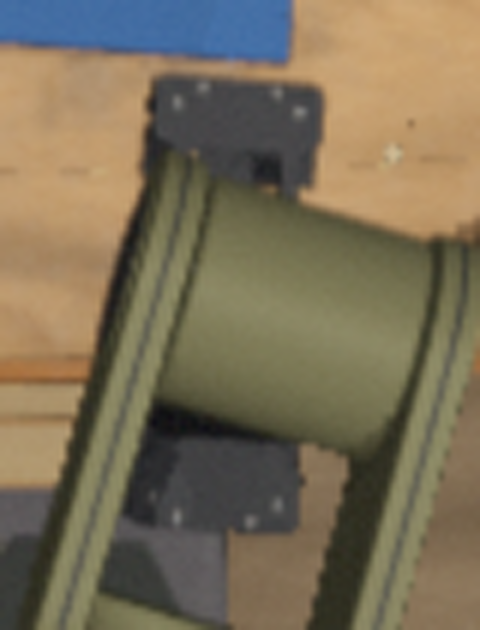

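View pics/c13.png

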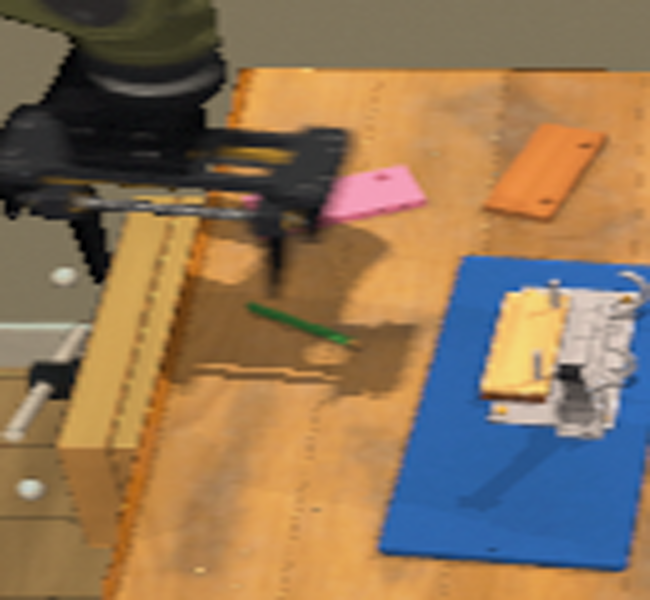

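```bash
python3 -m pendant '[[[0.5,-0.45,0.45,0,-0.3,-0.4,0.2],[1.2,0,0,0,0,0,0.2],[0.8,0,0,0,0,0,0.2],[0,0,0,0,0,0,0.2]]]'; python3 -m pendant '[[[0.3,0,0,0,0,0,0.2],[0.3,0,0,0,0,0,0.2]]]';python3 - <<'E'
from h import *
delta((.549,.2965,.01),down(-.3133))
from cell import capture
for n in C: cv2.imwrite(f"pics/{n}9.png",capture(n)[:,:,::-1])
a=cv2.imread("pics/scene9.png")[130:200,260:350]
cv2.imwrite("pics/c14.png",cv2.resize(a,None,fx=7,fy=7,interpolation=cv2.INTER_CUBIC))
E
```

```text
clock: 11.9
ee_pos: [0.5518, 0.2976, 0.0271]
ee_rot: [1.444, 1.042, -1.427]
force: [-0.1, -0.7, 0.7]
width: 0.798
clock: 12.1
ee_pos: [0.552, 0.2977, 0.0208]
ee_rot: [1.444, 1.042, -1.427]
force: [0.2, -0.2, -0.0]
width: 0.799
now [0.552  0.2977 0.0208] clk 12.1 F [ 0.2 -0.2 -0. ] w 0.799 q [0.41 0.25 1.84 0.   1.04 0.72]
shift cm [ 1.08 -0.26  0.21] turn deg [ 0.01 -0.39 -0.44]
```

View pics/c14.png

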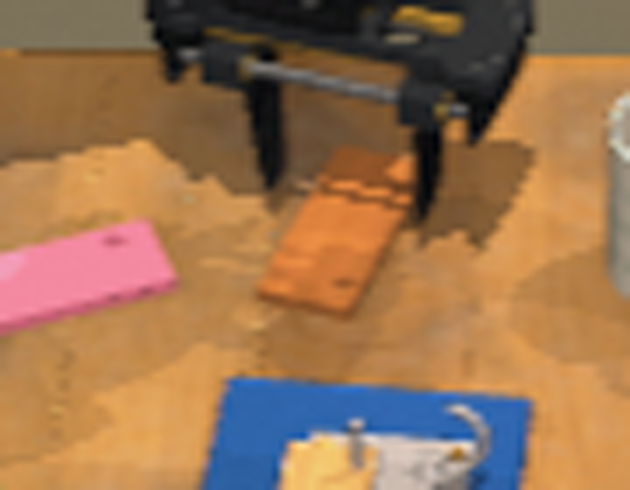

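```bash
python3 -m pendant '[[[0.3,-0.3,0.3,0,-0.3,-0.3,0.2],[0.3,0,0,0,0,0,0.2]]]'; python3 -m pendant '[[[0.3,0,0,0,0,0,0.2],[0.1,0,0,0,0,0,0.2]]]'
```

```text
clock: 12.4
ee_pos: [0.5482, 0.2957, 0.0147]
ee_rot: [1.438, 1.043, -1.434]
force: [0.5, -0.2, -0.4]
width: 0.8
clock: 12.6
ee_pos: [0.548, 0.2956, 0.0101]
ee_rot: [1.438, 1.043, -1.434]
force: [0.5, 0.5, 0.0]
width: 0.8
```

```bash
python3 -m pendant '[[[0.2,0,0,0,0,0,0.2],[0.2,0,0,0,0,0,0.2]]]'; python3 - <<'E'
from h import *
delta((.549,.2965,.01),down(-.3133))
E
```

```text
clock: 12.8
ee_pos: [0.5482, 0.2957, 0.0059]
ee_rot: [1.438, 1.043, -1.433]
force: [0.6, 0.9, -0.6]
width: 0.799
now [0.5482 0.2957 0.0059] clk 12.8 F [ 0.6  0.9 -0.6] w 0.799 q [ 0.41  0.26  1.85 -0.    1.02  0.72]
shift cm [-0.41  0.06 -0.1 ] turn deg [ 0.02 -0.08 -0.13]
```

```bash
python3 -m pendant '[[[0.2,0,0,0,0,0,0.2],[0.2,0,0,0,0,0,0.2]]]'; python3 -m pendant '[[[0.2,0,0,0,0,0,0.2],[0.2,0,0,0,0,0,0.2]]]'; python3 - <<'E'
from h import *
from cell import capture
for n in C: cv2.imwrite(f"pics/{n}10.png",capture(n)[:,:,::-1])
a=cv2.imread("pics/scene10.png")[130:200,260:350]
cv2.imwrite("pics/c15.png",cv2.resize(a,None,fx=7,fy=7,interpolation=cv2.INTER_CUBIC))
E
```

```text
clock: 13.0
ee_pos: [0.5483, 0.2958, 0.0017]
ee_rot: [1.438, 1.043, -1.433]
force: [0.1, -0.1, 0.5]
width: 0.804
clock: 13.2
ee_pos: [0.5483, 0.2958, -0.0027]
ee_rot: [1.438, 1.043, -1.433]
force: [0.1, -0.9, -0.2]
width: 0.799
```

View pics/c15.png

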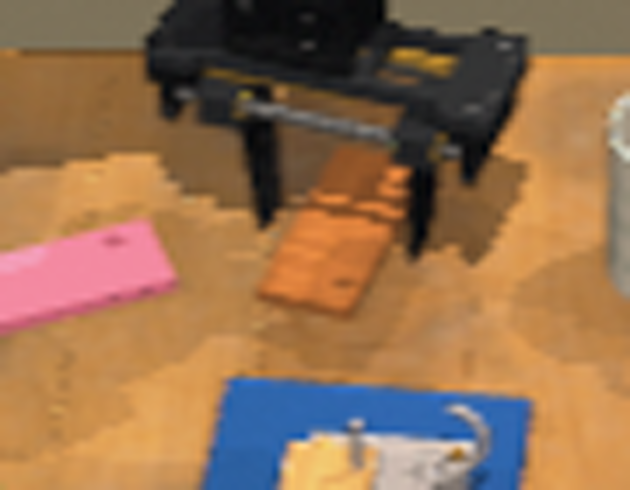

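```bash
python3 -m pendant '[[[0.15,0,0,0,0,0,0.2],[0.1,0,0,0,0,0,0.2]]]'; python3 -m pendant '[[[0.15,0,0,0,0,0,0.2],[0.1,0,0,0,0,0,0.2]]]'
```

```text
clock: 13.5
ee_pos: [0.5482, 0.2958, -0.0054]
ee_rot: [1.438, 1.043, -1.434]
force: [-0.3, 0.6, 0.4]
width: 0.8
clock: 13.7
ee_pos: [0.5484, 0.2958, -0.0067]
ee_rot: [1.437, 1.044, -1.434]
force: [-3.2, -2.1, 9.5]
width: 0.799
```

Bench contact at reported z −0.006, so the true fingertip height is reported z + 6 mm. Backing off 2 mm and gripping.

```bash
python3 -m pendant '[[[-0.15,0,0,0,0,0,0.3],[0,0,0,0,0,0,0.6],[0,0,0,0,0,0,0.6],[0,0,0,0,0,0,0.6],[0,0,0,0,0,0,0.6]]]' 30; python3 - <<'E'
from h import *
delta((.549,.2965,-.005),down(-.3133))
E
```

```text
clock: 14.2
ee_pos: [0.5487, 0.296, -0.0049]
ee_rot: [1.438, 1.043, -1.433]
force: [-0.8, -0.7, 0.9]
width: 0.524
now [ 0.5487  0.296  -0.0049] clk 14.2 F [-0.8 -0.7  0.9] w 0.524 q [ 0.41  0.28  1.86 -0.    1.    0.72]
shift cm [ 0.01  0.01 -0.06] turn deg [ 0.03 -0.09 -0.14]
```

```bash
python3 -m pendant '[[[-1.5,0,0,0,0,0,0.6],[-3,0,0,0,0,0,0.6],[-4,0,0,0,0,0,0.6],[-4,0,0,0,0,0,0.6],[0,0,0,0,0,0,0.6]]]' 40; python3 - <<'E'
from h import *
delta((.5457,.0614,.11),down(-.087))
from cell import capture
for n in C: cv2.imwrite(f"pics/{n}11.png",capture(n)[:,:,::-1])
a=cv2.imread("pics/scene11.png")[90:190,260:360]
cv2.imwrite("pics/c16.png",cv2.resize(a,None,fx=6,fy=6,interpolation=cv2.INTER_CUBIC))
E
```

```text
clock: 14.7
ee_pos: [0.5469, 0.2953, 0.1252]
ee_rot: [1.435, 1.045, -1.437]
force: [-0.2, 0.5, -0.6]
width: 0.519
now [0.5469 0.2953 0.1252] clk 14.7 F [-0.2  0.5 -0.6] w 0.519 q [ 0.41  0.13  1.79 -0.    1.23  0.72]
shift cm [ 1.54  7.08 22.29] turn deg [-12.94   0.07   0.05]
```

View pics/c16.png

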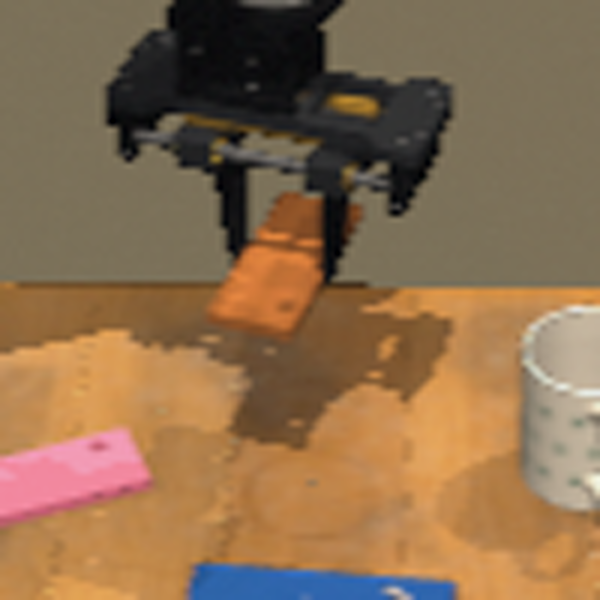

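```bash
python3 -m pendant '[[[0,1.8,5,0,0,0,0.6],[0,0.7,2.3,0,0,0,0.6],[0,1.2,4,0,0,0,0.6],[0,1.2,4,0,0,0,0.6],[0,1,3.2,0,0,0,0.6],[0,0,0,-6.5,0,0,0.6],[0,0,0,-6.4,0,0,0.6],[0,0,0,0,0,0,0.6]]]'; python3 - <<'E'
from h import *
delta((.5457,.0614,.10),down(-.087))
E
```

```text
clock: 15.6
ee_pos: [0.5319, 0.094, 0.105]
ee_rot: [1.242, 1.189, -1.298]
force: [0.1, -0.3, -0.2]
width: 0.521
now [0.5319 0.094  0.105 ] clk 15.6 F [ 0.1 -0.3 -0.2] w 0.521 q [ 0.08 -0.01  1.97 -0.01  1.22  0.16]
shift cm [0.48 1.65 3.13] turn deg [0.49 0.67 1.98]
```

```bash
python3 -m pendant '[[[0,0.8,1.6,0,0.3,1,0.6],[0,0.8,1.5,0.5,0.3,1,0.6],[0,0,0,0,0,0,0.6],[0,0,0,0,0,0,0.6]]]'; python3 - <<'E'
from h import *
delta((.5457,.0614,.10),down(-.087))
from cell import capture
for n in C: cv2.imwrite(f"pics/{n}12.png",capture(n)[:,:,::-1])
a=cv2.imread("pics/scene12.png")[140:240,260:360];b=cv2.imread("pics/top12.png")[160:260,260:360]
cv2.imwrite("pics/c17.png",cv2.resize(np.hstack([a,b]),None,fx=4,fy=4,interpolation=cv2.INTER_CUBIC))
E
```

```text
clock: 16.0
ee_pos: [0.5425, 0.0612, 0.1001]
ee_rot: [1.275, 1.168, -1.284]
force: [0.8, -0.5, -0.0]
width: 0.521
now [0.5425 0.0612 0.1001] clk 16.0 F [ 0.8 -0.5 -0. ] w 0.521 q [ 0.01 -0.01  1.98 -0.    1.18  0.11]
shift cm [ 0.01  0.31 -0.05] turn deg [-0.42  0.05  0.4 ]
```

View pics/c17.png

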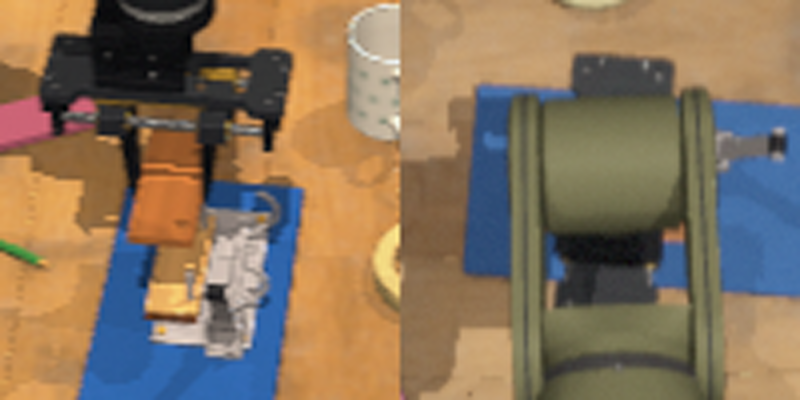

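```bash
cat >> h.py <<'E'
def holes(dz=.013):
    from cell import observe
    s=observe(); Rt=R.from_rotvec(s["ee_rot"]).as_matrix(); up=-Rt[:,0]; ex=Rt[:,1]; ey=np.cross(up,ex)
    c=s["ee_pos"]+up*dz
    return s,{k:c+.015*ex+sg*.04*ey for k,sg in(("L",1),("R",-1))},c,ex,ey
E
python3 - <<'E'
from h import *
s,H,c,ex,ey=holes()
from cell import capture
im=capture("scene")[:,:,::-1].copy(); cv2.imwrite("pics/scene13.png",im)
q=np.array([c+a*ex+b*ey for a,b in((.025,.06),(.025,-.06),(-.025,-.06),(-.025,.06))])
overlay(im,"scene",[q],[H["R"],H["L"],T((.5607,.0601,-.087),[0,-.04,.058])[0]],(285,325,165,225),12,"pics/c18.png")
E
```

```text
(no output)
```

View pics/c18.png

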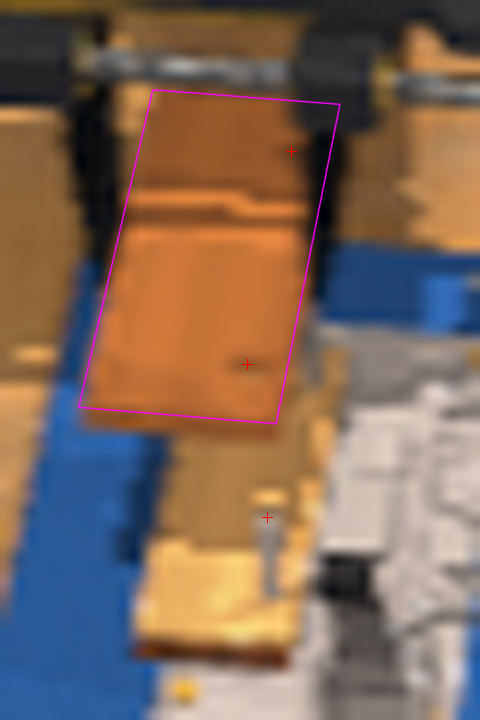

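```bash
python3 -m pendant '[[[1,0.35,0,-0.4,0,0.4,0.6],[1.5,0,0,0,0,0,0.6],[1.2,0,0,0,0,0,0.6],[0,0,0,0,0,0,0.6],[0,0,0,0,0,0,0.6]]]'; python3 - <<'E'
from h import *
delta((.5457,.0614,.06),down(-.087))
s,H,c,ex,ey=holes()
from cell import capture
im=capture("scene")[:,:,::-1].copy(); cv2.imwrite("pics/scene14.png",im)
q=np.array([c+a*ex+b*ey for a,b in((.025,.06),(.025,-.06),(-.025,-.06),(-.025,.06))])
pr=T((.5607,.0601,-.087),[0,-.04,.058])[0]; print("R hole",H["R"],"post",pr,"L",H["L"],T((.5607,.0601,-.087),[0,.04,.058])[0])
overlay(im,"scene",[q],[H["R"],H["L"],pr],(285,325,175,225),12,"pics/c19.png")
cv2.imwrite("pics/c19b.png",cv2.resize(im[180:220,290:325],None,fx=16,fy=14,interpolation=cv2.INTER_CUBIC))
E
```

```text
clock: 16.65
ee_pos: [0.5457, 0.0626, 0.0592]
ee_rot: [1.27, 1.168, -1.271]
force: [-0.2, 0.5, -0.2]
width: 0.515
now [0.5457 0.0626 0.0592] clk 16.65 F [-0.2  0.5 -0.2] w 0.515 q [ 0.02  0.04  2.   -0.    1.1   0.1 ]
shift cm [-0.08  0.01  0.12] turn deg [0.19 0.05 0.02]
R hole [0.55730929 0.02154575 0.07225379] post [0.55722439 0.02025128 0.058     ] L [0.56399158 0.10126614 0.07218029] [0.56417561 0.09994872 0.058     ]
```

View pics/c19.png

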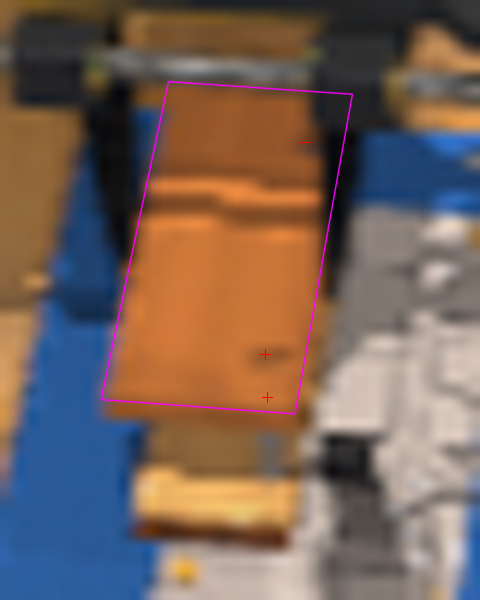

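View pics/c19b.png

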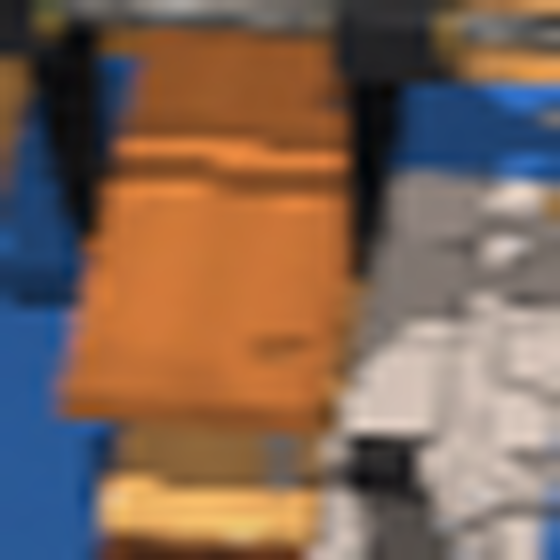

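```bash
python3 -m pendant '[[[0.1,0,0.12,0.2,0,0,0.6],[0.3,0,0,0,0,0,0.6],[0.3,0,0,0,0,0,0.6],[0.2,0,0,0,0,0,0.6]]]'; python3 - <<'E'
from h import *
delta((.5457,.0614,.06),down(-.087))
E
```

```text
clock: 17.1
ee_pos: [0.5466, 0.0613, 0.051]
ee_rot: [1.274, 1.164, -1.272]
force: [-0.2, 0.4, -0.7]
width: 0.515
now [0.5466 0.0613 0.051 ] clk 17.1 F [-0.2  0.4 -0.7] w 0.515 q [ 0.01  0.06  2.   -0.    1.08  0.1 ]
shift cm [-0.9  -0.09 -0.01] turn deg [-0.04  0.04 -0.13]
```

```bash
python3 -m pendant '[[[0.3,-0.05,0,0,0,0,0.6],[0.3,0,0,0,0,0,0.6]]]'; python3 -m pendant '[[[0.3,0,0,0,0,0,0.6],[0.3,0,0,0,0,0,0.6]]]';  python3 - <<'E'
from h import *
delta((.5457,.0614,.023),down(-.087))
from cell import capture
im=capture("scene")[:,:,::-1].copy(); cv2.imwrite("pics/scene15.png",im)
cv2.imwrite("pics/c20.png",cv2.resize(im[180:220,290:325],None,fx=16,fy=14,interpolation=cv2.INTER_CUBIC))
E
```

```text
clock: 17.3
ee_pos: [0.5464, 0.0613, 0.045]
ee_rot: [1.274, 1.164, -1.272]
force: [-0.0, 1.0, -1.2]
width: 0.52
clock: 17.5
ee_pos: [0.5464, 0.0613, 0.0385]
ee_rot: [1.274, 1.164, -1.272]
force: [0.5, -1.3, -0.8]
width: 0.518
now [0.5464 0.0613 0.0385] clk 17.5 F [ 0.5 -1.3 -0.8] w 0.518 q [ 0.01  0.07  2.01 -0.    1.06  0.1 ]
shift cm [ 1.55 -0.08 -0.01] turn deg [-0.04  0.03 -0.18]
```

View pics/c20.png

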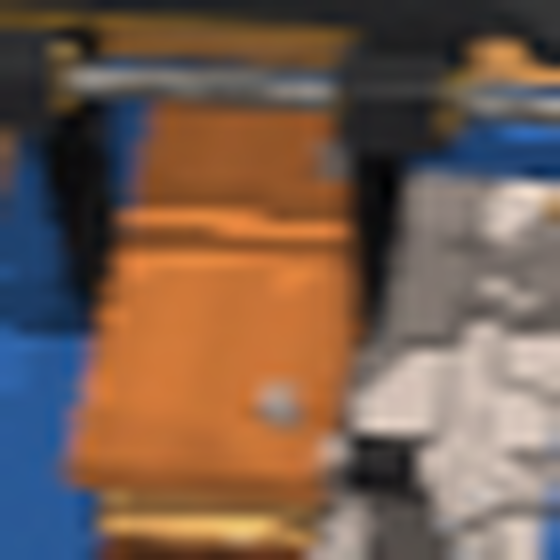

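Both posts protrude through the holes, the right one at crop (278,402) and the left one at (330,160). Lowering to the seat.

```bash
python3 -m pendant '[[[0.4,0,0,0,0,0,0.6],[0.4,0,0,0,0,0,0.6],[0.3,0,0,0,0,0,0.6]]]'; python3 -m pendant '[[[0.2,0,0,0,0,0,0.6],[0.2,0,0,0,0,0,0.6]]]'
```

```text
clock: 17.85
ee_pos: [0.5462, 0.0613, 0.0262]
ee_rot: [1.274, 1.164, -1.272]
force: [-0.1, 0.8, -0.6]
width: 0.515
clock: 18.05
ee_pos: [0.5461, 0.0613, 0.023]
ee_rot: [1.273, 1.165, -1.273]
force: [-9.7, -0.2, 20.8]
width: 0.52
```

```bash
python3 -m pendant '[[[-0.05,0,0,0,0,0,0.4],[0,0,0,0,0,0,0.35],[0,0,0,0,0,0,0.3],[0,0,0,0,0,0,0.3]]]'; python3 -m pendant '[[[-1,0,0,0,0,0,0.3],[-2,0,0,0,0,0,0.3],[-4,0,0,0,0,0,0.3],[-4,0,0,0,0,0,0.3],[-4,0,0,0,0,0,0.3],[0,-5,0,0,0,0,0.5],[0,-5,0,0,0,0,0.8],[0,-5,0,0,0,0,1],[0,-5,0,0,0,0,1]]]'; python3 - <<'E'
from h import *
from cell import capture
for n in C: cv2.imwrite(f"pics/{n}16.png",capture(n)[:,:,::-1])
a=cv2.imread("pics/scene16.png")[170:255,275:345]; b=cv2.imread("pics/top16.png")[170:250,270:390]
cv2.imwrite("pics/c21.png",cv2.resize(a,None,fx=7,fy=7,interpolation=cv2.INTER_CUBIC))
cv2.imwrite("pics/c22.png",cv2.resize(b,None,fx=6,fy=6,interpolation=cv2.INTER_CUBIC))
E
```

```text
clock: 18.45
ee_pos: [0.5471, 0.0613, 0.0244]
ee_rot: [1.274, 1.164, -1.272]
force: [0.1, 0.1, -0.5]
width: 0.695
clock: 19.35
ee_pos: [0.348, 0.0788, 0.186]
ee_rot: [1.279, 1.16, -1.27]
force: [-1.3, 0.2, 1.5]
width: 0.42
```

View pics/c21.png

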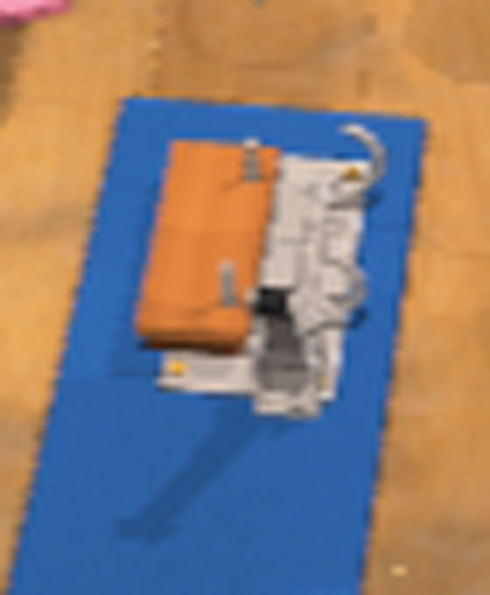

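View pics/c22.png

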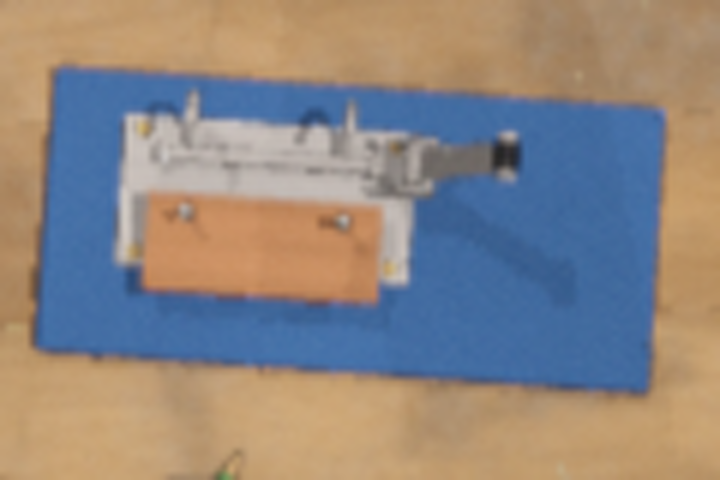

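```bash
python3 - <<'E'
from h import *
X,f=tri((354.0,195.3),(313.1,212.4)); print(X,f.round(2))
pf=np.array((.5607,.0601,-.087)); print("nominal open",T(pf,[.032,-.116,.116]),"down",T(pf,[.032,-.16,.039]))
delta((.58,-.03,.16),down(-.087))
# sample check
P=[[-.025,.06,.008],[.025,.06,.008],[.025,-.06,.008],[-.025,-.06,.008]]
ps=T(pf,[-.015,0,0])[0]; P2=np.array(P)+[0,0,.028]
for n in C: overlay(cv2.imread(f"pics/{n}16.png"),n,[T((ps[0],ps[1],-.087),P2)],[T(pf,[0,.04,.058]),T(pf,[0,-.04,.058])],(285,345,180,240),9,f"pics/e_{n}.png")
E
```

```text
[ 0.5823035  -0.05772102  0.11929126] [ 0.06  0.33  0.34 -0.05]
nominal open [[ 0.5824997  -0.05824176  0.116     ]] down [[ 0.57867653 -0.10207535  0.039     ]]
now [0.3455 0.0791 0.1859] clk 19.45 F [ 1.4 -0.1  0.6] w 0.335 q [ 0.07 -0.6   2.29 -0.    1.45  0.16]
shift cm [ 2.82 24.29  8.8 ] turn deg [-0.07 -0.06 -0.58]
```

View pics/e_scene.png

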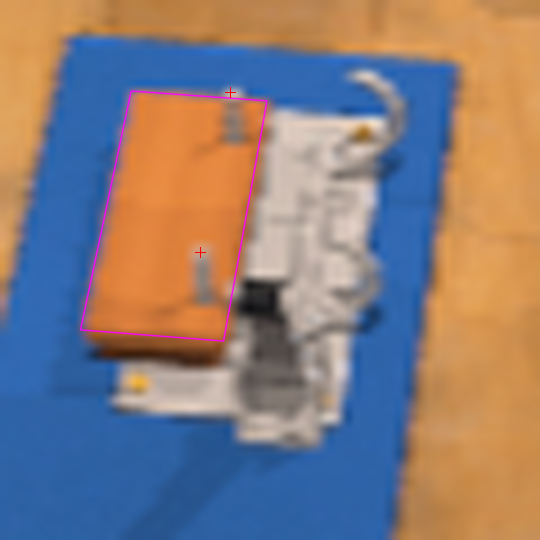

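```bash
python3 -m pendant '[[[-0.2,4,1.4,0,0,0,1],[-0.2,4,1.4,0,0,0,1],[0,4,1.4,0,0,0,1],[0,4,1.4,0,0,0,1],[0,4,1.4,0,0,0,1],[0,3.6,1.4,0,0,0,1],[0,0,0,0,-7.5,0,1],[0,0,0,0,-7.5,0,1],[0,0,0,0,-7.5,0,1],[0,0,0,0,-7.5,0,1],[0,0,0,0,0,0,1],[0,0,0,0,0,0,1]]]' 30; python3 - <<'E'
from h import *
from cell import capture,observe
s=observe();Rt=R.from_rotvec(s["ee_rot"]); print(Rt.as_matrix().round(3), s["ee_pos"],s["joints"].round(2))
t=down(-.087)*R.from_rotvec([0,np.radians(-30),0])
delta((.582,-.025,.19),t)
for n in C: cv2.imwrite(f"pics/{n}17.png",capture(n)[:,:,::-1])
p=s["ee_pos"]; A=p+Rt.apply([-.006,0,0]); B=p+Rt.apply([.017,0,0])+[0,0,.023]
print("A tool-length",A,proj("scene",A),"B z-offset",B,proj("scene",B))
overlay(cv2.imread("pics/scene17.png"),"scene",[],[A,B],(270,350,150,250),6,"pics/c23.png")
E
```

```text
clock: 20.65
ee_pos: [0.5908, -0.0328, 0.2]
ee_rot: [0.867, 0.751, -1.484]
force: [-0.7, -0.5, 0.9]
width: 0.004
[[-0.022  0.995 -0.093]
 [-0.514 -0.091 -0.853]
 [-0.858  0.029  0.514]] [ 0.59075054 -0.03279953  0.19996234] [ 0.11  0.07  1.79 -0.54  1.4   0.34]
now [ 0.5908 -0.0328  0.2   ] clk 20.65 F [-0.7 -0.5  0.9] w 0.004 q [ 0.11  0.07  1.79 -0.54  1.4   0.34]
shift cm [ 0.47 -0.97 -1.1 ] turn deg [-1.06  0.93 -1.3 ]
A tool-length [ 0.59088356 -0.02971555  0.20510737] [[316.18854151 184.28865294]] B z-offset [ 0.59037366 -0.04153747  0.20838474] [[315.83595922 186.32479402]]
```

View pics/c23.png

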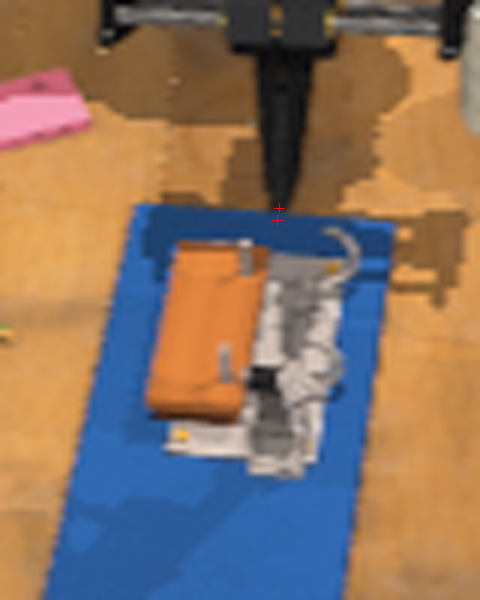

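```bash
python3 - <<'E'
from h import *
t=down(-.087)*R.from_rotvec([0,np.radians(-30),0])
delta((.5823,-.0505,.1306),t)
E
```

```text
now [ 0.5903 -0.0337  0.2002] clk 20.75 F [0.1 0.1 0.4] w 0.003 q [ 0.11  0.07  1.79 -0.54  1.4   0.34]
shift cm [ 6.85 -0.85 -2.06] turn deg [-1.15  0.92 -1.27]
```

```bash
python3 -m pendant '[[[0,-0.85,-2,-1.1,0.9,-1.2,1],[2,0,0,0,0,0,1],[2,0,0,0,0,0,1],[1.5,0,0,0,0,0,1],[0,0,0,0,0,0,1]]]'; python3 - <<'E'
from h import *
t=down(-.087)*R.from_rotvec([0,np.radians(-30),0])
delta((.5823,-.0505,.1306),t)
from cell import capture
for n in C: cv2.imwrite(f"pics/{n}18.png",capture(n)[:,:,::-1])
a=cv2.imread("pics/scene18.png")[165:250,280:340]; cv2.imwrite("pics/c24.png",cv2.resize(a,None,fx=8,fy=7,interpolation=cv2.INTER_CUBIC))
E
```

```text
clock: 21.25
ee_pos: [0.5809, -0.0432, 0.1416]
ee_rot: [0.871, 0.791, -1.49]
force: [-0.7, 0.4, 0.0]
width: 0.002
now [ 0.5809 -0.0432  0.1416] clk 21.25 F [-0.7  0.4  0. ] w 0.002 q [ 0.08  0.11  1.85 -0.52  1.32  0.35]
shift cm [1.31 0.21 0.09] turn deg [-0.33 -0.54  0.05]
```

View pics/c24.png

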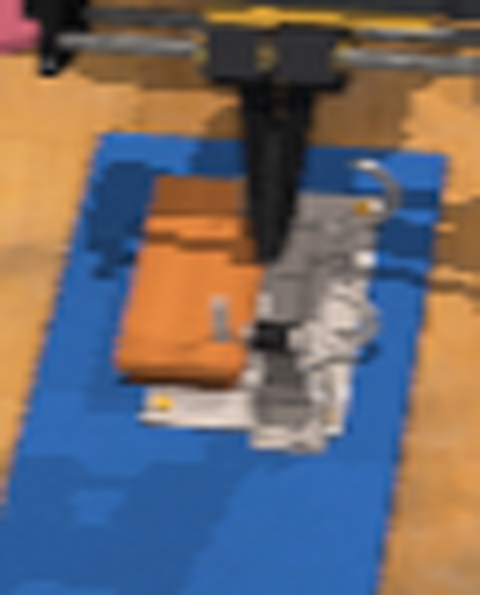

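```bash
python3 -m pendant '[[[0.7,0.2,0.1,0,-0.5,0,1],[0.6,0,0,0,0,0,1],[0.5,0,0,0,0,0,1]]]'; python3 -m pendant '[[[0.3,0,0,0,0,0,1],[0.3,0,0,0,0,0,1]]]'; python3 - <<'E'
from h import *
t=down(-.087)*R.from_rotvec([0,np.radians(-30),0])
delta((.5823,-.058,.118),t)
E
```

```text
clock: 21.65
ee_pos: [0.5859, -0.0522, 0.1309]
ee_rot: [0.87, 0.779, -1.486]
force: [-0.7, 0.6, 0.4]
width: 0.01
clock: 21.85
ee_pos: [0.5857, -0.0554, 0.1252]
ee_rot: [0.87, 0.779, -1.486]
force: [0.4, 1.1, 0.0]
width: 0.004
now [ 0.5857 -0.0554  0.1252] clk 21.85 F [0.4 1.1 0. ] w 0.004 q [ 0.07  0.13  1.86 -0.54  1.28  0.35]
shift cm [ 0.76 -0.32 -0.1 ] turn deg [-0.49 -0.09 -0.45]
```

```bash
python3 -m pendant '[[[0.3,-0.3,0,-0.4,0,-0.4,1],[0.3,0,0,0,0,0,1]]]'; python3 -m pendant '[[[0.2,0,0,0,0,0,1],[0.2,0,0,0,0,0,1]]]'; python3 -m pendant '[[[0.2,0,0,0,0,0,1],[0.2,0,0,0,0,0,1]]]'; python3 - <<'E'
from h import *
from cell import capture
t=down(-.087)*R.from_rotvec([0,np.radians(-30),0])
delta((.5823,-.058,.118),t)
cv2.imwrite(f"pics/scene19.png",capture("scene")[:,:,::-1])
a=cv2.imread("pics/scene19.png")[165:250,280:340]; cv2.imwrite("pics/c25.png",cv2.resize(a,None,fx=8,fy=7,interpolation=cv2.INTER_CUBIC))
E
```

```text
clock: 22.05
ee_pos: [0.5822, -0.0583, 0.1195]
ee_rot: [0.862, 0.788, -1.489]
force: [-0.8, 0.3, 0.1]
width: 0.006
clock: 22.25
ee_pos: [0.582, -0.0607, 0.116]
ee_rot: [0.861, 0.788, -1.489]
force: [-0.8, -0.6, 2.4]
width: 0.006
clock: 22.45
ee_pos: [0.5823, -0.0631, 0.1133]
ee_rot: [0.861, 0.786, -1.489]
force: [-0.2, -0.4, 2.3]
width: 0.006
now [ 0.5823 -0.0631  0.1133] clk 22.45 F [-0.2 -0.4  2.3] w 0.006 q [ 0.05  0.14  1.87 -0.55  1.26  0.35]
shift cm [-0.66 -0.05 -0.2 ] turn deg [-0.09 -0.01 -0.08]
```

View pics/c25.png

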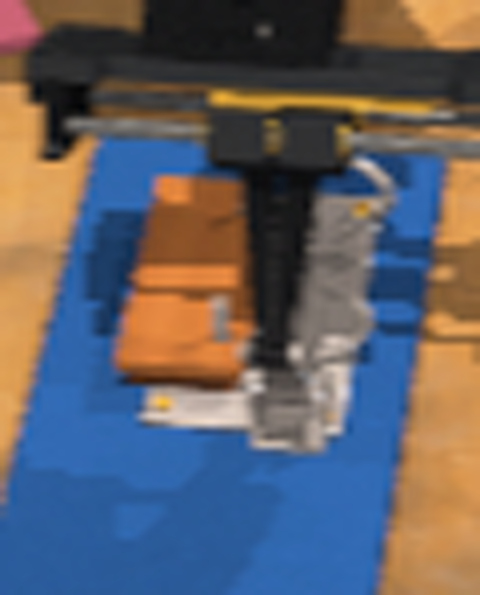

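Contact made (2.4 N), TCP coincides with the crossbar centre. Now pushing along the arc.

```bash
cat > chk.py <<'E'
from h import *
from cell import observe
s=observe(); p=s["ee_pos"]; pf=(.5607,.0601,-.087); c,sn=np.cos(pf[2]),np.sin(pf[2]); d=p[:2]-pf[:2]
xf,yf=c*d[0]+sn*d[1],-sn*d[0]+c*d[1]; X=R.from_rotvec(s["ee_rot"]).as_matrix()[:,0]
v=np.array([-.075-yf,p[2]-.042]); al=np.arctan2(-(-sn*X[0]+c*X[1]),-X[2])
phi=np.arctan2(v[1],v[0])
print("clk",s["clock"],"xf %.4f yf %.4f z %.4f r %.4f phi %.3f alpha %.1fdeg"%(xf,yf,p[2],np.hypot(*v),phi,np.degrees(al)),"F",s["force"].round(1),"|F| %.1f"%np.linalg.norm(s["force"]))
print("unit row x %.2f z %.2f"%(np.cos(phi-al),np.sin(phi-al)),"turn",np.degrees((R.from_rotvec(s["ee_rot"]).inv()*(down(-.087)*R.from_rotvec([0,-al,0]))).as_rotvec()).round(2))
E
python3 chk.py; python3 -m pendant '[[[0.27,0,0.13,0,0,0,1],[0.27,0,0.13,0,0,0,1],[0.27,0,0.12,0,0,0,1]]]'; python3 chk.py
```

```text
clk 22.5 xf 0.0321 yf -0.1209 z 0.1129 r 0.0844 phi 0.996 alpha 30.0deg F [ 0.4 -0.2  1.8] |F| 1.8
unit row x 0.89 z 0.46 turn [-0.08 -0.   -0.07]
clock: 22.8
ee_pos: [0.5817, -0.0707, 0.1081]
ee_rot: [0.862, 0.786, -1.488]
force: [-0.9, 0.7, 2.6]
width: 0.007
clk 22.8 xf 0.0323 yf -0.1284 z 0.1081 r 0.0850 phi 0.891 alpha 30.0deg F [-0.9  0.7  2.6] |F| 2.9
unit row x 0.93 z 0.36 turn [-0.1  -0.   -0.09]
```

```bash
python3 -m pendant '[[[0.3,0,0.11,0,0,0,1],[0.3,0,0.1,0,0,0,1],[0.3,0,0.09,0,0,0,1],[0.3,0,0.08,0,0,0,1],[0.3,0,0.07,0,0,0,1]]]'; python3 chk.py
```

```text
clock: 23.3
ee_pos: [0.5808, -0.0832, 0.0974]
ee_rot: [0.862, 0.785, -1.489]
force: [-2.2, -0.3, 5.5]
width: 0.006
clk 23.3 xf 0.0324 yf -0.1410 z 0.0974 r 0.0862 phi 0.698 alpha 30.0deg F [-2.2 -0.3  5.5] |F| 5.9
unit row x 0.98 z 0.17 turn [-0.14 -0.   -0.09]
```

```bash
python3 -m pendant '[[[0.3,0,0.03,0,0,0,1],[0.3,0,0.02,0,0,0,1],[0.3,0,0,0,1,0,1],[0.3,0,0,0,1.5,0,1],[0.3,0,0,0,2,0,1]]]'; python3 chk.py
```

```text
clock: 23.8
ee_pos: [0.5803, -0.0921, 0.0855]
ee_rot: [0.923, 0.843, -1.462]
force: [-2.9, 1.4, 5.8]
width: 0.003
clk 23.8 xf 0.0327 yf -0.1499 z 0.0855 r 0.0866 phi 0.526 alpha 25.6deg F [-2.9  1.4  5.8] |F| 6.6
unit row x 1.00 z 0.08 turn [-0.08 -0.   -0.1 ]
```

```bash
python3 -m pendant '[[[0.3,0,0,0,1.8,0,1],[0.3,0,0,0,1.8,0,1],[0.3,0,0,0,1.8,0,1],[0.3,0,0,0,1.8,0,1],[0.3,0,0,0,1.8,0,1]]]'; python3 chk.py
```

```text
clock: 24.3
ee_pos: [0.5798, -0.0979, 0.0732]
ee_rot: [1.054, 0.962, -1.401]
force: [-1.9, 1.7, 7.0]
width: 0.005
clk 24.3 xf 0.0328 yf -0.1558 z 0.0732 r 0.0866 phi 0.369 alpha 16.2deg F [-1.9  1.7  7. ] |F| 7.5
unit row x 1.00 z 0.09 turn [-0.14 -0.   -0.09]
```

```bash
python3 -m pendant '[[[0.3,0,0.01,0,1.6,0,1],[0.3,0,0.01,0,1.6,0,1],[0.3,0,0.01,0,1.6,0,1],[0.3,0,0.01,0,1.6,0,1],[0.3,0,0.01,0,1.6,0,1]]]'; python3 chk.py
```

```text
clock: 24.8
ee_pos: [0.5793, -0.1019, 0.0599]
ee_rot: [1.171, 1.066, -1.34]
force: [-2.9, 1.2, 5.2]
width: 0.005
clk 24.8 xf 0.0326 yf -0.1598 z 0.0599 r 0.0867 phi 0.208 alpha 7.8deg F [-2.9  1.2  5.2] |F| 6.1
unit row x 1.00 z 0.07 turn [-0.23 -0.   -0.09]
```

```bash
python3 -m pendant '[[[0.3,0,0,0,1.6,0,1],[0.3,0,0,0,1.6,0,1],[0.25,0,0,0,1.5,0,1],[0.25,0,0,0,1.5,0,1]]]'; python3 chk.py;  python3 -m pendant '[[[0.18,0,0,0,0.5,0,1],[0.18,0,0,0,0,0,1],[0.18,0,0,0,0,0,1]]]'; python3 chk.py
```

```text
clock: 25.2
ee_pos: [0.5788, -0.1038, 0.0479]
ee_rot: [1.259, 1.146, -1.287]
force: [-0.5, 0.3, 1.6]
width: 0.005
clk 25.2 xf 0.0323 yf -0.1617 z 0.0479 r 0.0869 phi 0.068 alpha 1.4deg F [-0.5  0.3  1.6] |F| 1.7
unit row x 1.00 z 0.04 turn [-0.29 -0.   -0.13]
clock: 25.5
ee_pos: [0.5782, -0.1045, 0.0403]
ee_rot: [1.268, 1.152, -1.284]
force: [0.3, -0.6, 0.4]
width: 0.007
clk 25.5 xf 0.0317 yf -0.1625 z 0.0403 r 0.0875 phi -0.019 alpha 0.8deg F [ 0.3 -0.6  0.4] |F| 0.8
unit row x 1.00 z -0.03 turn [-0.41 -0.   -0.1 ]
```

```bash
python3 -m pendant '[[[0.1,0,-0.05,0,0,0,1]]]'; python3 -m pendant '[[[0.12,0,0,0,0,0,1]]]'; python3 -m pendant '[[[0.12,0,0,0,0,0,1]]]'; python3 chk.py
```

```text
clock: 25.6
ee_pos: [0.5785, -0.1044, 0.0395]
ee_rot: [1.267, 1.151, -1.284]
force: [-2.6, -2.6, 7.8]
width: 0.004
clock: 25.7
ee_pos: [0.5788, -0.1045, 0.0394]
ee_rot: [1.266, 1.15, -1.284]
force: [-4.4, 1.0, 9.4]
width: 0.006
clock: 25.8
ee_pos: [0.5789, -0.1045, 0.0395]
ee_rot: [1.265, 1.151, -1.284]
force: [-4.5, -0.0, 7.9]
width: 0.007
clk 25.8 xf 0.0325 yf -0.1624 z 0.0395 r 0.0875 phi -0.029 alpha 1.0deg F [-4.5 -0.   7.9] |F| 9.2
unit row x 1.00 z -0.05 turn [-0.32 -0.   -0.1 ]
```

Hard stop at z 0.0395, the same height as the closed lever at the start, with about 9 N. Retreating straight up and checking.

```bash
python3 -m pendant '[[[-1,0,0,0,0,0,1],[-2,0,0,0,0,0,1],[-4,0,0,0,0,0,1],[-4,0,0,0,0,0,1],[-3,0,0,0,0,0,1],[0,-5,0,0,0,0,1],[0,-5,0,0,0,0,1],[0,-5,0,0,0,0,1],[0,-5,0,0,0,0,1],[0,-3,0,0,0,0,1],[0,0,0,0,0,0,1],[0,0,0,0,0,0,1]]]'; python3 - <<'E'
from h import *
from cell import capture
for n in C: cv2.imwrite(f"pics/{n}20.png",capture(n)[:,:,::-1])
pf=np.array((.5607,.0601,-.087))
P=[[-.025,.06,.036],[.025,.06,.036],[.025,-.06,.036],[-.025,-.06,.036]]
ps=T(pf,[-.015,0,0])[0]
overlay(cv2.imread("pics/scene20.png"),"scene",[T((ps[0],ps[1],-.087),P)],[],(275,345,170,270),6,"pics/f_scene.png")
b=cv2.imread("pics/top20.png")[170:250,270:390]; cv2.imwrite("pics/f_top.png",cv2.resize(b,None,fx=6,fy=6,interpolation=cv2.INTER_CUBIC))
for n,(x0,x1,y0,y1) in(("top",(358,375,192,208)),("scene",(304,322,234,250))):
    for f in("0","20"):
        w=np.clip(75-cv2.imread(f"pics/{n}{f}.png")[y0:y1,x0:x1].max(axis=2).astype(int),0,None); yy,xx=np.mgrid[y0:y1,x0:x1]
        print(n,f,(w*xx).sum()/w.sum(),(w*yy).sum()/w.sum())
E
```

```text
clock: 27.0
ee_pos: [0.3462, -0.0781, 0.1875]
ee_rot: [1.263, 1.144, -1.276]
force: [0.7, 0.6, 0.2]
width: 0.005
top 0 366.54088050314465 199.0314465408805
top 20 366.4788732394366 198.9788732394366
scene 0 311.96267190569745 241.86247544204323
scene 20 311.9738430583501 241.8692152917505
```

View pics/f_scene.png

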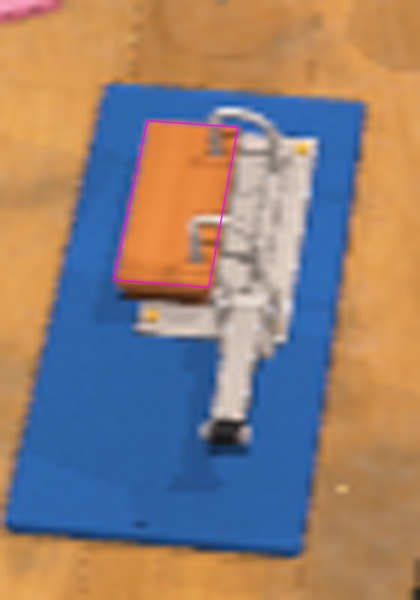

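View pics/f_top.png

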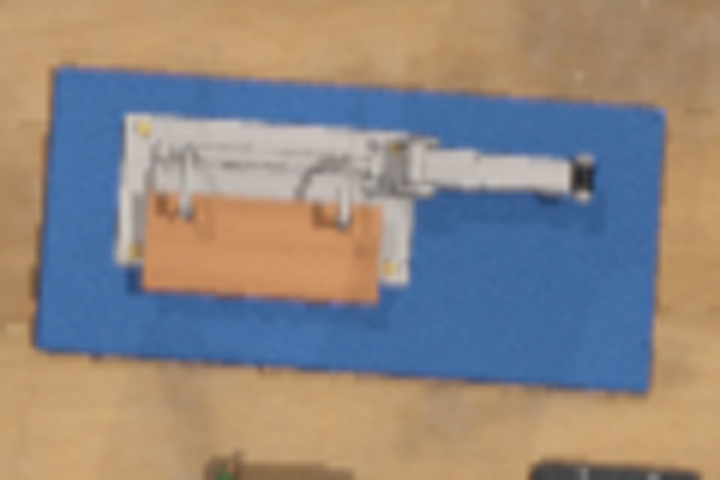

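The pictures show the rings closed over the posts and the sample on its predicted seat outline. The crossbar is within 0.1 px of where it was at the start in both views.

```bash
python3 -c "from cell import sign_off; print(sign_off())"
```

```text
the job is handed in; nothing more can be done
None
```

I opened the lever, filed the sample on the two posts and closed the rings again, then handed the job in at about 27 s of the 69 s allowed. No verdict was reported.

- **Opening:** I gripped the crossbar by its steel ends and lifted it along its arc until the rings opened.
- **Filing:** I threaded the sample over both posts and lowered it until it touched the filed samples, at the predicted height. That contact read about 23 N at the wrist. I then released it.
- **Closing:** I pushed the lever down with the shut fingertips only. The highest force reading was about 10.5 N, so it stayed well under the 20 N limit at every reading.

**Last checks:**
- The fingertips met the hard stop at the same height as before the lever was opened.
- The crossbar is within 0.1 px of its starting place in both cameras.
- The sample outline matches its full seat with the rings closed over it.
- The robot is clear of everything.

**What disagreed:**
- The fingertips are about 23 mm shorter than the stated 17 mm ahead of the TCP. Touching the bench showed this, and I corrected for it. Because of it, my first try at gripping the lever closed above it; I then touched the closed lever lightly from above, up to about 19 N, before gripping it properly. The sample was not yet in place then.
- My first fit of the file from the board outline was 2–3 mm off, and I corrected it from the posts.
- I did not measure the tape, mug and cork block again at the end. I kept the arm away from them, and the mug was where it should be in the views that showed it.

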